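# Gauge the returned hot-air nozzles and sort them

### The job

The hot-air nozzles in the black return lane have come back from the benches, one of them tipped over. Sort them on the plug gauge, one after another and without forcing: a nozzle whose collar slides fully down the pin to the shoulder is stood upright, mouth down, in the aluminium ready lane with the nozzles already checked there, and one that stops on the pin's taper goes into the grey reject box. Also stand the tipped-over checked nozzle up again in the ready lane, and leave everything else on the bench where it is.

Things in the scene. Friction and masses are not known exactly. Their poses are not given: they have to be found in the camera images.
- nozzle_1: returned hot-air nozzle, plain steel, 75 mm long, 60 g: collar 28 mm across, 45 mm long, its bore open below (the mouth); 15 mm cone; outlet tube 10 mm across, 15 mm long. Origin on the axis 35 mm above the mouth; z from mouth to outlet: up when it stands (mouth down), level when tipped (it then lies on the collar, origin 14 mm above the floor)
- nozzle_2: returned nozzle, outside exactly like nozzle_1, same frame. Three or four of nozzle_1 to nozzle_6 are present, anywhere along the return lane. Each has a hidden bore of 22.5 mm (slides easily over the gauge pin) or 18 mm (stops on its taper); neither its look nor its name shows which
- nozzle_3: returned nozzle, outside exactly like nozzle_1, same frame. Three or four of nozzle_1 to nozzle_6 are present, anywhere along the return lane. Each has a hidden bore of 22.5 mm (slides easily over the gauge pin) or 18 mm (stops on its taper); neither its look nor its name shows which
- nozzle_4: returned nozzle, outside exactly like nozzle_1, same frame. Three or four of nozzle_1 to nozzle_6 are present, anywhere along the return lane. Each has a hidden bore of 22.5 mm (slides easily over the gauge pin) or 18 mm (stops on its taper); neither its look nor its name shows which
- nozzle_5: returned nozzle, outside exactly like nozzle_1, same frame. Three or four of nozzle_1 to nozzle_6 are present, anywhere along the return lane. Each has a hidden bore of 22.5 mm (slides easily over the gauge pin) or 18 mm (stops on its taper); neither its look nor its name shows which
- nozzle_6: returned nozzle, outside exactly like nozzle_1, same frame. Three or four of nozzle_1 to nozzle_6 are present, anywhere along the return lane. Each has a hidden bore of 22.5 mm (slides easily over the gauge pin) or 18 mm (stops on its taper); neither its look nor its name shows which
- checked_1: checked nozzle, outside exactly like nozzle_1, same frame; already gauged, belongs in the ready lane. One of checked_1 to checked_3 lies tipped over there, across the lane, outlet roughly away from the robot
- checked_2: checked nozzle, outside exactly like nozzle_1, same frame; already gauged, belongs in the ready lane. One of checked_1 to checked_3 lies tipped over there, across the lane, outlet roughly away from the robot
- checked_3: checked nozzle, outside exactly like nozzle_1, same frame; already gauged, belongs in the ready lane. One of checked_1 to checked_3 lies tipped over there, across the lane, outlet roughly away from the robot
- return_lane: return lane: black tray 110 mm wide (x), 480 mm long (y), floor 3 mm thick, lip all round 3 mm thick with its top 9 mm above the bench; fixed. Origin under its centre, z up. The nearer lane; the returned nozzles are in a row in it. Tipped ones lie across it, outlets roughly away from the robot
- ready_lane: ready lane: bare aluminium tray 110 mm wide (x), 480 mm long (y), floor 3 mm thick, lip all round 3 mm thick with its top 9 mm above the bench; fixed. Origin under its centre, z up. The farther lane; the three checked nozzles are near its middle, about 85 mm apart, with room for more beyond them at both ends
- gauge: plug gauge, fixed, left or right of the lanes: dark steel base plate 80 x 80 x 14 mm, round shoulder 42 mm across up to 20 mm above the bench, upright steel pin 20 mm across from there to 44 mm, then a taper to 12 mm across at its tip, 54 mm up. Origin under the centre, z up along the pin
- gauge_tip (a point): centre of the gauge pin's tip, 54 mm above the bench. A nozzle that fits comes to rest on the shoulder, its origin 55 mm above the bench; a tight one stops on the taper with its origin about 81 mm up
- reject_box: reject box: plain grey open plastic box 140 x 150 x 45 mm (x, y, z), walls and floor 3 mm, fixed. Origin at the centre of its underside, z up. It stands on the other side of the lanes from the gauge.
- craft_knife: bystander: thin knife with a brass handle and clear cap, 136 mm long, 9 mm thick, lying between the two lanes; origin at its middle underneath
- flux_jar: bystander: amber glass jar with white lid, 48 mm across, 45 mm high; origin under its centre
- tweezers: bystander: dark steel tweezers, 130 mm long, 4 mm thick, lying; origin under the middle
- tape_roll: bystander: roll of paper tape, 72 mm across, 20 mm high, lying flat; origin under its centre
- solder_reel: bystander: white reel of solder, 52 mm across, 39 mm high; origin under its centre
- phone_board: bystander: green circuit board 120 x 60 mm, 6 mm thick, lying; origin under its centre
Mind the look-alikes: they are no part of the job. What is shaped like the nozzle_1 but red or turquoise is not meant. What is shaped like the nozzle_3 but red is not meant.

How it is judged:
By the outcome, as a careful person would: the job done as asked, in the order asked, and still so for the second after the job is handed in, with the robot touching nothing.
Of nozzle_3, nozzle_5 only 1 to 1 are there at a start; the rules pass over those that are not, and their reading is None.
Of nozzle_1, nozzle_2, nozzle_4, nozzle_6 only 2 to 3 are there at a start; the rules pass over those that are not, and their reading is None.
At some moment in a run one of nozzle_1, nozzle_2, nozzle_3, nozzle_4, nozzle_5, nozzle_6, checked_1, checked_2, checked_3 may be knocked a few centimetres aside while the robot is not near it.
It also fails if it takes over 210 s, if anything falls off the work surface, if the arm or the gripper's body presses on something with over 40 N, if the wrist force passes 120 N, or if a joint passes its speed limit or range.

### The arm

A 6-joint arm with a two-finger parallel gripper is mounted at the origin on the work surface. World frame = base frame: x ahead of the robot, y to its left, z up, the work surface at z = 0. Lengths are in m, angles in rad, forces in N, time in s.
With the tool pointing down it reaches from about 0.275 to 0.75 m from the base axis. Payload 10.2 kg.
Tool frame: the origin (TCP) lies at the very end of the fingers, on their centre line; the grasp point (between the pads) lies 19 mm behind it; z points along the fingers, y is the line along which they close (so a half turn about z gives the same grasp; the last joint's range is limited). The gripper opens to 88 mm and grips with 3 to 60 N. Pads are 18 mm wide; open, the fingers measure 123 mm over their backs; the gripper's body (75 mm by 187 mm) begins 45 mm behind the grasp point.
Start: joints at [0.901, 0.313, 1.498, -0, 1.331, -0.223], TCP at [0.227, 0.473, 0.203] pointing down, gripper open.
Joint ranges: [-2.94, 2.94], [-0.97, 2.17], [0.19, 2.56], [-1.23, 4.37], [0.02, 3.11], [-2.88, 2.88]. Speed limits (rad/s): [2.39, 2.39, 3.01, 3.14, 3.14, 3.14].

### API

Orientations are given as a rotation vector (axis times angle).
In Python, from cell import get_state, snapshot, hand_in gives the robot as it stands. The module is installed in compiled form; this text tells all that it offers.
- The arm moves only by the tool carry_out, never from a script. Its argument "plan" is a list of rows, each a list of 2 entries, a list of its own where there are three numbers: the shift along the tool's x, y, z in mm, then the turn, a rotation vector about the tool's x, y, z in rad. A call has 1 to 5 rows; each row is the pose to reach, as a shift and turn from the pose commanded when the call began, along the tool's axes at that moment; what a row does not reach only later rows make up. A row lasts 1/10 s, in which the tool goes at most 50 mm and 8.59 degrees, less where a joint would pass 70% of its speed; a pose out of reach is approached as far as the arm can. A call with a gripper value outside its range is refused whole. "claw" is the finger opening in mm, from 0 to 88.1, set as the call begins (left out, the last holds). The fingers move at their own pace and stop on an object; "force" is the grip in N (left out, the last holds). Time passes only in rows, so rows that repeat a pose let the fingers close. It gives the time, the measured TCP pose, the force, the opening and the grip force at its end, in the units of the state.
- get_state(): the state, without advancing time (a new reading comes with each control period).
- snapshot(name): name is "scene" or "top" or "wrist"; returns a dict with "pixels" (420x560x3 uint8, red, green, blue), "depth" (420x560 float32, m along the optical axis (not along the pixel's ray), 0 where there is no reading), "fov_y" (degrees; the focal length in pixels is half the picture's height over the tangent of half this angle, whatever the lens; pixels are square), "cx", "cy" (the principal point, pixels), "R" (3x3) and "t" (3): a world point X has camera coordinates R X + t. Camera axes: x right, y down, z forward; pixel columns grow to the right and rows downward; lengths in m; the calibration is good to about 2 mm. The wrist camera is an equidistant fisheye: a pixel r from the principal point sees the ray r / f radians off the axis. A picture is of the moment at which its call begins.
- hand_in(): hands the job in; it is judged then, once.
The state is a dict: "time": time; "joints": joint angles; "qvel": joint speeds; "tau": joint torques, N m; "tcp_pos": TCP position; "orientation": TCP orientation; "contact_force": force on the tool from outside, world axes, zero at the start; "wrist_torque": the same for the moment, N m; "finger_gap": finger opening in m; "grasp_force": force on a finger pad.
Only numpy, scipy, OpenCV 4.12 (cv2) and the standard library are available. Lean on these libraries where they do the work, as an engineer would, in place of code of your own. Each camera call takes 0.05 s, during which the arm holds its last target. There are 200 camera calls.

## Working session

There is one attempt and no reset: what is moved stays moved. The work goes in short steps, Python scripts to look and compute and a tool call to move; the robot and the scene stay as the last step left them, time stands still between calls to the robot, and variables do not carry over. Pictures are saved under pics/ and viewed, at most 14 in all, crops included, and the job is handed in when it is done.

Besides the shell and the picture viewer there is one more tool, called by a JSON object that holds its "method" and its "body". carry_out: Moves the arm, as the interface text tells. Its arguments: {"type":"object","properties":{"plan":{"type":"array","items":{"type":"array"}},"claw":{"type":"number"},"force":{"type":"number"}},"required":["plan"]}

```bash
mkdir -p pics; cat > h.py <<'E'
import numpy as np, cv2
from cell import get_state, snapshot, hand_in
from scipy.spatial.transform import Rotation as Ro
def snap(n,fn=None):
    s=snapshot(n)
    if fn: cv2.imwrite('pics/'+fn,cv2.cvtColor(s['pixels'],cv2.COLOR_RGB2BGR))
    return s
def cloud(s):
    d=s['depth'];h,w=d.shape;f=h/2/np.tan(np.radians(s['fov_y'])/2)
    v,u=np.mgrid[:h,:w]
    P=np.stack([(u-s['cx'])/f*d,(v-s['cy'])/f*d,d],-1)
    return (P-s['t'])@s['R']   # R^T (P-t)
E
python3 - <<'E'
from h import *
st=get_state();print(st)
for n in('top','scene'):
    s=snap(n,n+'0.png');print(n,s['fov_y'],s['cx'],s['cy'],-s['R'].T@s['t'],s['R'])
    P=cloud(s);np.savez(n+'0.npz',P=P,px=s['pixels'],d=s['depth'])
E
```

```text
{'time': 0.0, 'joints': array([ 9.00608850e-01,  3.13431874e-01,  1.49841867e+00, -1.24244919e-05,
        1.33100278e+00, -2.23364819e-01]), 'qvel': array([-0.00076827, -0.00088438,  0.00040723, -0.00050934,  0.00041762,
        0.00054271]), 'tau': array([-7.17011994e-05, -4.02208829e+01, -2.52279049e+01,  6.93663745e-02,
        3.51727498e-02, -1.16698111e-04]), 'tcp_pos': array([0.22666832, 0.47322838, 0.20217731]), 'orientation': array([-6.95920356e-01, -3.06299565e+00,  1.79376722e-03]), 'contact_force': array([0.02356814, 0.77054422, 0.11472074]), 'wrist_torque': array([ 0.02238419,  0.00334999, -0.0130655 ]), 'grasp_force': 0.0, 'finger_gap': 0.08798398549621188}
top 53.225111385975744 276.60803829119124 210.07938425430987 [ 0.41734773 -0.10675052  1.26802566] [[ 0.0208045  -0.99965785 -0.01585392]
 [-0.99819127 -0.01987415 -0.05673804]
 [ 0.05640355  0.01700565 -0.99826322]]
scene 47.60627097591349 280.0535890926466 209.9326692399097 [1.50514239 0.02949131 0.75473143] [[-0.11227749  0.99366969 -0.00378209]
 [ 0.55332498  0.05935936 -0.83084772]
 [-0.8253637  -0.09537823 -0.55648698]]
```

View pics/top0.png

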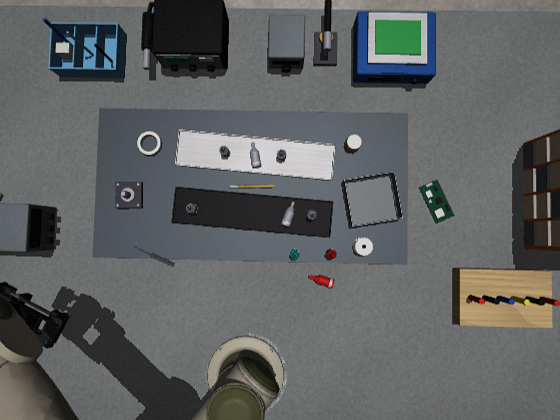

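View pics/scene0.png

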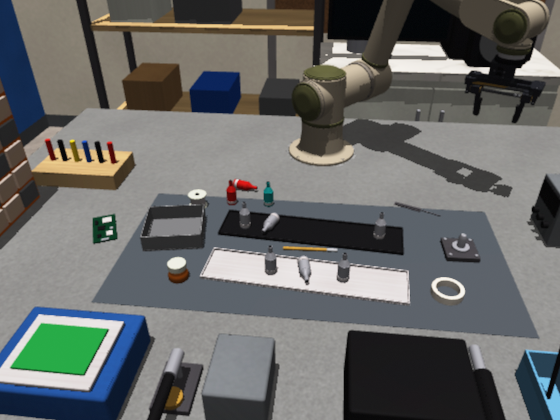

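Top view: in the black lane, grey nozzles stand at (191,208) and (312,215), and one lies at (288,214). In the ready lane, nozzles stand at (224,152) and (281,155), and one lies at (255,153). The gauge is at (127,194) and the reject box at (371,200). The look-alikes are turquoise at (294,254), red standing at (330,253) and red lying at (320,281). All three are outside the lanes, so I exclude them.

```bash
cat >> h.py <<'E'
def blobs(s,P,zmin,reg,zmax=.12,mina=8):
    """connected things above zmin in world region (x0,x1,y0,y1)"""
    m=(P[...,2]>zmin)&(P[...,2]<zmax)&(P[...,0]>reg[0])&(P[...,0]<reg[1])&(P[...,1]>reg[2])&(P[...,1]<reg[3])
    n,l,st,c=cv2.connectedComponentsWithStats(m.astype(np.uint8))
    out=[]
    for i in range(1,n):
        if st[i,4]<mina: continue
        q=P[l==i]; col=s[l==i].mean(0).astype(int)
        e=cv2.minAreaRect((q[:,:2]*1000).astype(np.float32))
        out.append((c[i].round(0).astype(int).tolist(),int(st[i,4]),q.mean(0).round(3).tolist(),float(q[:,2].max().round(3)),[np.round(x,0) for x in e],col.tolist()))
    return out
E
python3 - <<'E'
from h import *
for n in('top','scene'):
    z=np.load(n+'0.npz');P=z['P'];print(n)
    for b in blobs(z['px'],P,.013,(.28,.75,-.5,.4)):print(b)
    if n=='top':
        for u,v in[(127,215),(176,160),(333,160),(173,205),(331,215),(250,220),(250,140)]:print(u,v,P[v,u].round(3))
a=cv2.imread('pics/top0.png')[110:270,90:420];cv2.imwrite('pics/crop0.png',cv2.resize(a,None,fx=2.4,fy=2.4,interpolation=2))
E
```

```text
top
([149, 143], 233, [0.683, 0.306, 0.019], 0.027, [array([683., 307.]), array([70., 70.]), np.float64(67.0)], [172, 172, 167])
([353, 143], 219, [0.689, -0.307, 0.04], 0.052, [array([ 691., -308.]), array([42., 43.]), np.float64(4.0)], [163, 159, 156])
([254, 156], 182, [0.648, -0.016, 0.027], 0.036, [array([655., -14.]), array([76., 28.]), np.float64(10.0)], [124, 126, 132])
([224, 151], 97, [0.656, 0.072, 0.049], 0.083, [array([658.,  74.]), array([26., 27.]), np.float64(50.0)], [67, 68, 71])
([281, 155], 88, [0.648, -0.096, 0.052], 0.082, [array([650., -95.]), array([26., 24.]), np.float64(1.0)], [66, 67, 71])
([375, 196], 478, [0.533, -0.374, 0.036], 0.052, [array([ 525., -366.]), array([140., 153.]), np.float64(11.0)], [51, 53, 54])
([128, 195], 464, [0.525, 0.361, 0.02], 0.057, [array([525., 362.]), array([79., 76.]), np.float64(1.0)], [80, 81, 86])
([288, 216], 188, [0.472, -0.12, 0.027], 0.035, [array([ 479., -123.]), array([28., 75.]), np.float64(72.0)], [123, 124, 130])
([191, 209], 94, [0.486, 0.163, 0.051], 0.081, [array([486., 166.]), array([25., 26.]), np.float64(36.0
[... 1641 characters left out ...]
0.057, [array([527., 364.]), array([85., 73.]), np.float64(0.0)], [95, 93, 98])
([271, 260], 251, [0.66, -0.091, 0.043], 0.081, [array([658., -92.]), array([27., 21.]), np.float64(88.0)], [90, 89, 92])
([344, 267], 265, [0.668, 0.078, 0.044], 0.08, [array([666.,  79.]), array([23., 28.]), np.float64(9.0)], [90, 89, 92])
([304, 267], 252, [0.654, -0.012, 0.026], 0.035, [array([655., -11.]), array([79., 27.]), np.float64(11.0)], [154, 152, 157])
([177, 268], 395, [0.701, -0.302, 0.035], 0.049, [array([ 696., -304.]), array([43., 46.]), np.float64(63.0)], [153, 139, 123])
([448, 289], 402, [0.687, 0.309, 0.019], 0.025, [array([686., 310.]), array([70., 72.]), np.float64(58.0)], [199, 195, 187])
```

View pics/crop0.png

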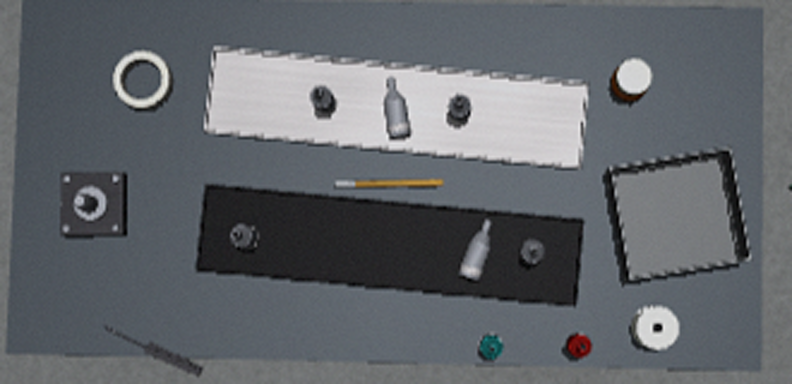

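{"method": "carry_out", "body": {"plan": [[[-334,-65,0],[0,0,-0.447]],[[-334,-65,0],[0,0,-0.447]],[[-334,-65,0],[0,0,-0.447]],[[-334,-65,0],[0,0,-0.447]],[[-334,-65,0],[0,0,-0.447]]]}}

```text
time: 0.6
tcp_pos: [0.4155, 0.3331, 0.2026]
orientation: [0.003, -3.141, 0.0]
contact_force: [0.6, 1.1, -0.3]
finger_gap: 0.0882
grasp_force: 0.0
```

{"method": "carry_out", "body": {"plan": [[[-90,0,0],[0,0,0]],[[-90,0,0],[0,0,0]],[[-90,0,0],[0,0,0]]]}}

```text
time: 0.9
tcp_pos: [0.5077, 0.3331, 0.2008]
orientation: [-0.005, -3.14, 0.001]
contact_force: [-0.3, 0.0, -0.2]
finger_gap: 0.0876
grasp_force: 0.0
```

```bash
cat >> h.py <<'E'
def ray(s,u,v):
    """wrist fisheye pixel -> world origin, dir"""
    h=s['depth'].shape[0];f=h/2/np.tan(np.radians(s['fov_y'])/2)
    dx,dy=u-s['cx'],v-s['cy'];r=np.hypot(dx,dy);th=r/f
    d=np.stack([dx/r*np.sin(th),dy/r*np.sin(th),np.cos(th)],-1)
    return -s['R'].T@s['t'],d@s['R']
def wcloud(s):
    h,w=s['depth'].shape;v,u=np.mgrid[:h,:w]
    v=v+1e-6;o,d=ray(s,u[...,None][...,0].astype(float)+1e-6,v)
    f=h/2/np.tan(np.radians(s['fov_y'])/2);th=np.hypot(u-s['cx'],v-s['cy'])/f
    return o+d*(s['depth']/np.cos(th))[...,None]
def goal(p,shift_R=None,st=None):
    st=st or get_state();R=Ro.from_rotvec(st['orientation'])
    sh=R.inv().apply(np.array(p)-st['tcp_pos'])*1000
    tr=(R.inv()*Ro.from_matrix(shift_R)).as_rotvec() if shift_R is not None else None
    print('shift',sh.round(1),'turn',None if tr is None else tr.round(3))
D=np.diag([-1.,1,-1])
E
python3 - <<'E'
from h import *
st=get_state();print(st['joints'].round(3),st['tcp_pos'],st['contact_force'])
s=snap('wrist','w0.png');print(s['fov_y'],s['cx'],s['cy']);print(-s['R'].T@s['t'],s['R'].round(3))
P=wcloud(s)
for b in blobs(s['pixels'],P,.013,(.28,.75,-.5,.45),mina=30):print(b)
E
```

```text
[ 0.388  0.5    1.231 -0.     1.412 -1.179] [0.50774521 0.333094   0.20082808] [-0.32216389  0.0336969  -0.20242682]
65.70646984690485 281.51018578645846 209.93735223136622
[0.42834577 0.33495945 0.38476703] [[ 0.002  1.    -0.001]
 [ 0.952 -0.002  0.305]
 [ 0.305 -0.002 -0.952]]
([142, 167], 764, [0.486, 0.179, 0.049], 0.082, [array([487., 174.]), array([29., 25.]), np.float64(30.0)], [145, 146, 154])
([311, 191], 4320, [0.523, 0.369, 0.019], 0.058, [array([526., 370.]), array([80., 80.]), np.float64(2.0)], [172, 171, 179])
([56, 263], 213, [0.628, -0.006, 0.024], 0.033, [array([627.,  -7.]), array([40., 21.]), np.float64(52.0)], [183, 184, 189])
([18, 274], 237, [0.644, -0.086, 0.044], 0.081, [array([644., -89.]), array([14., 22.]), np.float64(29.0)], [135, 135, 142])
([265, 301], 857, [0.673, 0.312, 0.02], 0.024, [array([679., 312.]), array([72., 62.]), np.float64(86.0)], [232, 231, 230])
```

View pics/w0.png

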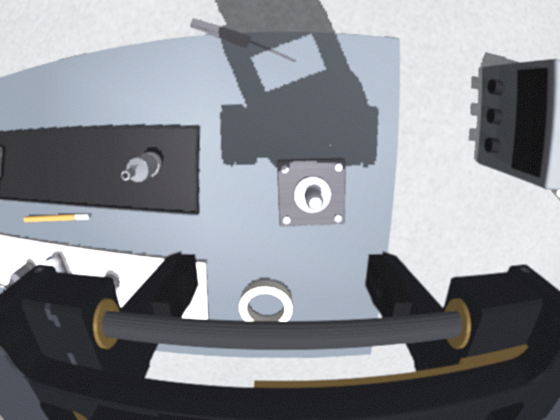

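The wrist picture shows the standing nozzle at (142,167) and the gauge pin at (315,195). The views differ by a few mm in y, so I'll look again from directly above the gauge.

{"method": "carry_out", "body": {"plan": [[[-20,32,30],[0,0,0]],[[-20,32,30],[0,0,0]],[[-20,32,30],[0,0,0]]]}}

```text
time: 1.25
tcp_pos: [0.5232, 0.3669, 0.1722]
orientation: [0.003, -3.14, 0.001]
contact_force: [0.2, 0.4, 0.2]
finger_gap: 0.088
grasp_force: 0.0
```

```bash
python3 - <<'E'
from h import *
st=get_state();print(st['joints'].round(3),st['tcp_pos'])
s=snap('wrist','w1.png');print(-s['R'].T@s['t'])
P=wcloud(s)
for zm in (.012,.018,.048):
  for b in blobs(s['pixels'],P,zm,(.4,.6,.1,.45),mina=30):print(zm,b)
for n in('top','scene'):
  z=np.load(n+'0.npz')
  for zm in (.0125,.018,.048):
    for b in blobs(z['px'],z['P'],zm,(.45,.6,.3,.45),mina=3):print(n,zm,b)
E
```

```text
[ 0.429  0.592  1.159 -0.     1.393 -1.144] [0.52316213 0.36691161 0.17218341]
[0.44383746 0.36836317 0.35617599]
0.012 ([104, 159], 907, [0.486, 0.18, 0.048], 0.082, [array([487., 176.]), array([29., 23.]), np.float64(12.0)], [140, 141, 149])
0.012 ([283, 184], 5271, [0.523, 0.37, 0.019], 0.058, [array([526., 370.]), array([80., 81.]), np.float64(2.0)], [147, 146, 153])
0.018 ([102, 160], 845, [0.486, 0.179, 0.05], 0.082, [array([488., 176.]), array([28., 23.]), np.float64(12.0)], [140, 141, 150])
0.018 ([312, 158], 40, [0.494, 0.4, 0.019], 0.02, [array([494., 400.]), array([7., 6.]), np.float64(2.0)], [143, 144, 152])
0.018 ([252, 160], 42, [0.497, 0.338, 0.019], 0.022, [array([497., 337.]), array([8., 7.]), np.float64(73.0)], [137, 139, 147])
0.018 ([283, 187], 1168, [0.523, 0.37, 0.031], 0.058, [array([526., 370.]), array([41., 40.]), np.float64(0.0)], [202, 203, 207])
0.018 ([312, 213], 33, [0.556, 0.402, 0.019], 0.02, [array([556., 402.]), array([6., 7.]), np.float64(1.0)], [252, 252, 253])
0.018 ([255, 215], 34, [0.558, 0.34, 0.019], 0.02, [array([557., 340.]), array([7., 8.])
[... 1193 characters left out ...]
np.float64(2.0)], [93, 91, 96])
scene 0.018 ([461, 243], 213, [0.531, 0.367, 0.031], 0.057, [array([523., 368.]), array([42., 50.]), np.float64(90.0)], [122, 121, 126])
scene 0.018 ([470, 239], 4, [0.494, 0.398, 0.019], 0.02, [array([494., 398.]), array([4., 4.]), np.float64(47.0)], [141, 142, 149])
scene 0.018 ([450, 253], 5, [0.558, 0.338, 0.019], 0.019, [array([558., 339.]), array([4., 7.]), np.float64(0.0)], [137, 134, 140])
scene 0.018 ([476, 254], 4, [0.557, 0.399, 0.019], 0.02, [array([557., 399.]), array([4., 4.]), np.float64(30.0)], [153, 150, 157])
scene 0.048 ([463, 235], 32, [0.528, 0.368, 0.053], 0.057, [array([528., 368.]), array([14., 13.]), np.float64(30.0)], [129, 129, 135])
```

{"method": "carry_out", "body": {"plan": [[[35,-196,30],[0,0,0]],[[35,-196,30],[0,0,0]],[[35,-196,30],[0,0,0]],[[35,-196,30],[0,0,0]],[[35,-196,30],[0,0,0]]], "claw": 64, "force": 15}}

```text
time: 1.8
tcp_pos: [0.488, 0.1664, 0.1439]
orientation: [0.007, 3.141, -0.001]
contact_force: [0.6, 0.1, 0.8]
finger_gap: 0.0639
grasp_force: 0.0
```

```bash
cat >> h.py <<'E'
def wl(reg=(.4,.72,-.3,.45),zm=.013,mina=30):
    st=get_state();print('j',st['joints'].round(3),'tcp',st['tcp_pos'].round(4),'F',st['contact_force'].round(1))
    s=snap('wrist');P=wcloud(s);print('cam',(-s['R'].T@s['t']).round(4))
    for b in blobs(s['pixels'],P,zm,reg,mina=mina):print(b[:5])
    return s,P
E
python3 - <<'E'
from h import *
s,P=wl()
for b in blobs(s['pixels'],P,.066,(.4,.6,.1,.3)):print(b)
E
```

```text
j [ 1.020e-01  3.460e-01  1.612e+00 -1.000e-03  1.182e+00 -1.465e+00] tcp [0.488  0.1664 0.1439] F [0.6 0.1 0.8]
cam [0.4082 0.1683 0.3277]
([43, 183], 1004, [0.472, -0.109, 0.026], 0.034, [array([ 481., -114.]), array([28., 77.]), np.float64(76.0)])
([287, 194], 953, [0.482, 0.172, 0.053], 0.082, [array([487., 172.]), array([27., 26.]), np.float64(51.0)])
([8, 189], 409, [0.476, -0.172, 0.03], 0.05, [array([ 475., -175.]), array([28., 14.]), np.float64(10.0)])
([456, 222], 3765, [0.522, 0.364, 0.02], 0.058, [array([526., 369.]), array([80., 81.]), np.float64(2.0)])
([203, 355], 255, [0.659, 0.082, 0.067], 0.082, [array([660.,  81.]), array([26., 14.]), np.float64(73.0)])
([375, 353], 126, [0.702, 0.288, 0.021], 0.024, [array([704., 289.]), array([37., 11.]), np.float64(35.0)])
([287, 206], 163, [0.486, 0.172, 0.078], 0.082, [array([487., 173.]), array([9., 9.]), np.float64(84.0)], [120, 121, 127])
```

{"method": "carry_out", "body": {"plan": [[[0,5,50],[0,0,0]],[[0,5,90],[0,0,0]],[[0,5,120],[0,0,0]],[[0,5,122],[0,0,0]]]}}

```text
time: 2.25
tcp_pos: [0.4877, 0.1764, 0.019]
orientation: [0.002, -3.138, 0.0]
contact_force: [-0.4, -0.1, 0.1]
finger_gap: 0.0638
grasp_force: 0.0
```

{"method": "carry_out", "body": {"plan": [[[0,0,0],[0,0,0]],[[0,0,0],[0,0,0]],[[0,0,0],[0,0,0]],[[0,0,0],[0,0,0]],[[0,0,0],[0,0,0]]], "claw": 20, "force": 15}}

```text
time: 2.75
tcp_pos: [0.4897, 0.1756, 0.0213]
orientation: [-0.0, 3.141, 0.0]
contact_force: [-0.7, 0.4, 0.1]
finger_gap: 0.0263
grasp_force: 0.1
```

{"method": "carry_out", "body": {"plan": [[[0,0,0],[0,0,0]],[[0,0,0],[0,0,0]]]}}

```text
time: 2.95
tcp_pos: [0.49, 0.1754, 0.0213]
orientation: [-0.0, 3.14, -0.0]
contact_force: [0.5, -2.4, 5.3]
finger_gap: 0.0202
grasp_force: 2.3
```

```bash
python3 - <<'E'
from h import *
s=snap('wrist','w2.png');print(get_state())
E
```

```text
{'time': 3.0, 'joints': array([ 1.18566960e-01,  5.21872391e-01,  1.71619852e+00, -5.01835726e-04,
        9.02321405e-01, -1.45217463e+00]), 'qvel': array([-1.29018541e-03,  6.23611044e-05, -1.34650783e-03, -7.63151131e-04,
       -5.13316944e-04, -5.25638764e-04]), 'tau': array([ 9.67064202e-01, -4.07791650e+01, -1.78470039e+01,  4.21830621e-01,
       -1.80815673e-02,  3.20368890e-03]), 'tcp_pos': array([0.48993482, 0.17537354, 0.02127627]), 'orientation': array([-4.02059194e-04,  3.14035408e+00, -3.91324948e-04]), 'contact_force': array([ 0.53262842, -1.77877384,  5.10422436]), 'wrist_torque': array([-0.37335341,  0.01499235, -0.01227899]), 'grasp_force': 2.365480671141995, 'finger_gap': 0.020052432170217713}
```

View pics/w2.png

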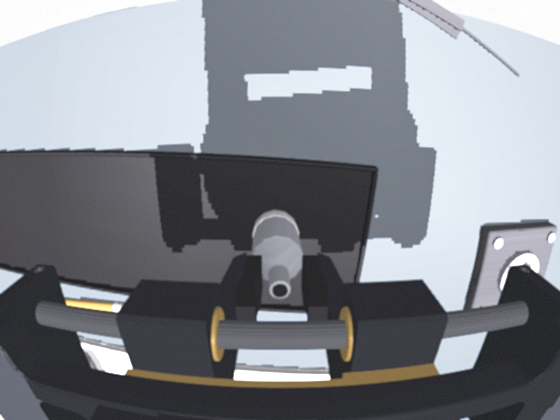

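```bash
python3 - <<'E'
from h import *
s,P=wl(reg=(.4,.475,.1,.25),zm=.006)
s=snap('wrist')
for v,u in [(288,278),(292,270),(265,278),(250,278),(235,278),(220,278),(212,278),(270,255),(270,305),(225,256),(225,300)]:print(v,u,P[v,u].round(4))
c=s['pixels'][180:320,200:360];cv2.imwrite('pics/c2.png',cv2.resize(c[...,::-1],None,fx=4.5,fy=4.2,interpolation=2))
E
```

```text
j [ 1.190e-01  5.220e-01  1.716e+00 -1.000e-03  9.020e-01 -1.452e+00] tcp [0.4899 0.1754 0.0213] F [ 0.5 -1.8  5.1]
cam [0.4101 0.1768 0.2051]
([286, 166], 1517, [0.445, 0.18, 0.01], 0.013, [array([454., 168.]), array([138.,  30.]), np.float64(85.0)])
([276, 223], 521, [0.474, 0.174, 0.031], 0.053, [array([474., 173.]), array([ 2., 15.]), np.float64(0.0)])
288 278 [0.4868 0.1753 0.0807]
292 270 [0.4889 0.1717 0.0808]
265 278 [0.4826 0.1751 0.0665]
250 278 [0.4785 0.175  0.0581]
235 278 [0.4744 0.175  0.0485]
220 278 [0.4735 0.1747 0.0279]
212 278 [0.4736 0.1746 0.013 ]
270 255 [0.4814 0.1647 0.074 ]
270 305 [0.4813 0.1875 0.0741]
225 256 [0.4802 0.1611 0.0183]
225 300 [0.4851 0.1889 0.0052]
```

View pics/c2.png

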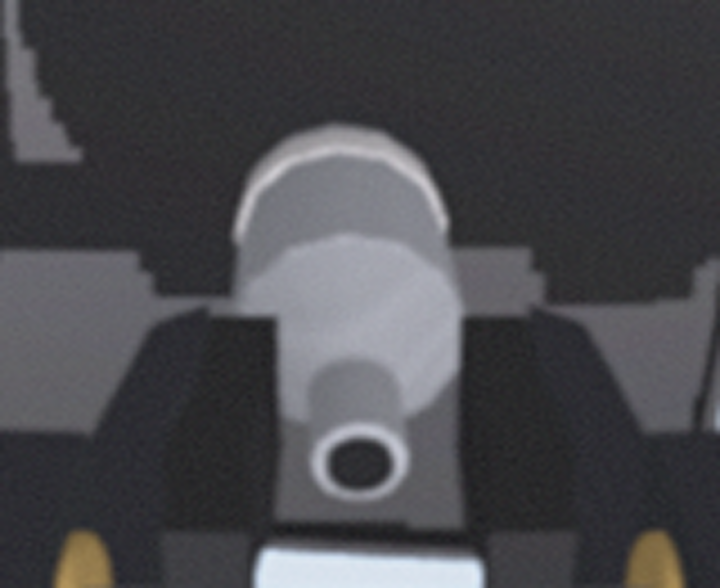

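```bash
python3 - <<'E'
from h import *
s=snap('wrist');P=wcloud(s)
for u in (243,247,251,255,308,312,320): 
  print(u,[(v,P[v,u].round(3).tolist()) for v in range(248,300,6)])
E
```

```text
243 [(248, [0.502, 0.151, 0.005]), (254, [0.48, 0.158, 0.061]), (260, [0.479, 0.159, 0.068]), (266, [0.48, 0.159, 0.074]), (272, [0.481, 0.16, 0.078]), (278, [0.481, 0.16, 0.083]), (284, [0.481, 0.161, 0.087]), (290, [0.481, 0.161, 0.092]), (296, [0.481, 0.162, 0.097])]
247 [(248, [0.502, 0.153, 0.005]), (254, [0.506, 0.153, 0.006]), (260, [0.481, 0.16, 0.065]), (266, [0.481, 0.161, 0.072]), (272, [0.48, 0.161, 0.078]), (278, [0.48, 0.162, 0.083]), (284, [0.481, 0.162, 0.087]), (290, [0.481, 0.163, 0.092]), (296, [0.481, 0.163, 0.096])]
251 [(248, [0.502, 0.156, 0.004]), (254, [0.487, 0.16, 0.045]), (260, [0.481, 0.162, 0.065]), (266, [0.481, 0.163, 0.071]), (272, [0.481, 0.163, 0.077]), (278, [0.48, 0.164, 0.083]), (284, [0.481, 0.164, 0.087]), (290, [0.481, 0.164, 0.092]), (296, [0.48, 0.165, 0.098])]
255 [(248, [0.48, 0.163, 0.052]), (254, [0.483, 0.163, 0.053]), (260, [0.481, 0.164, 0.065]), (266, [0.481, 0.164, 0.071]), (272, [0.48, 0.165, 0.078]), (278, [0.481, 0.165, 0.082]), (284, [0.481, 0.166, 0.087]), (290, [0.484, 0.166, 0.087]), (296, [0.487, 0.165, 0.088])]
308 [(248, [0.502, 0.195, 0.005]), (254, [0.507, 0.195, 0.005]), (260, [0.481, 0.19, 0.064]), (266, [0.481, 0.189, 0.071]), (272, [0.481, 0.189, 0.077]), (278, [0.48, 0.188, 0.083]), (284, [0.482, 0.188, 0.086]), (290, [0.484, 0.188, 0.087]), (296, [0.487, 0.188, 0.087])]
312 [(248, [0.502, 0.197, 0.006]), (254, [0.507, 0.198, 0.004]), (260, [0.48, 0.191, 0.066]), (266, [0.481, 0.191, 0.07]), (272, [0.48, 0.19, 0.079]), (278, [0.48, 0.19, 0.083]), (284, [0.481, 0.19, 0.088]), (290, [0.481, 0.189, 0.092]), (296, [0.48, 0.189, 0.097])]
320 [(248, [0.502, 0.203, 0.004]), (254, [0.479, 0.196, 0.061]), (260, [0.479, 0.195, 0.068]), (266, [0.479, 0.194, 0.074]), (272, [0.481, 0.194, 0.077]), (278, [0.481, 0.194, 0.082]), (284, [0.481, 0.193, 0.086]), (290, [0.481, 0.192, 0.093]), (296, [0.48, 0.192, 0.098])]
```

{"method": "carry_out", "body": {"plan": [[[0,0,0],[0,0,0]],[[0,0,0],[0,0,0]],[[0,0,0],[0,0,0]],[[0,0,0],[0,0,0]],[[0,0,0],[0,0,0]]], "claw": 64}}

```text
time: 3.65
tcp_pos: [0.4893, 0.1756, 0.0206]
orientation: [0.0, -3.141, -0.0]
contact_force: [0.4, 0.1, -0.4]
finger_gap: 0.0581
grasp_force: 0.0
```

```bash
python3 - <<'E'
from h import *
s=snap('wrist','w3.png');P=wcloud(s);st=get_state();print(st['tcp_pos'],st['contact_force'],st['finger_gap'])
m=(abs(P[...,0]-.49)<.02)&(P[...,2]>.008)&(P[...,2]<.13)&(P[...,1]>.08)&(P[...,1]<.28)
n,l,S,c=cv2.connectedComponentsWithStats(m.astype(np.uint8))
for i in range(1,n):
  if S[i,4]>60:
    q=P[l==i];print(c[i].round(),S[i,4],q.min(0).round(3),q.max(0).round(3))
E
```

```text
[0.48933262 0.17554827 0.02063881] [-0.35926436 -0.04948711 -0.42044406] 0.061896023051851226
[365. 284.] 3294 [0.47  0.205 0.008] [0.503 0.236 0.115]
[273. 252.] 3331 [0.473 0.158 0.008] [0.498 0.187 0.082]
[198. 289.] 3032 [0.478 0.131 0.058] [0.499 0.149 0.115]
[179. 360.] 589 [0.478 0.14  0.107] [0.502 0.141 0.13 ]
[384. 358.] 534 [0.478 0.213 0.109] [0.502 0.214 0.13 ]
```

View pics/w3.png

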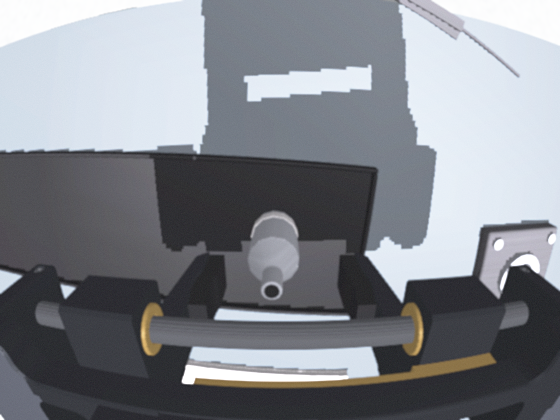

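The wrist view shows the fingertips near z≈0.058 while the state reports 0.021. The grip landed on the cone, so the real fingers end about 35 mm above the reported TCP. I'll go 30 mm lower, watching the force.

{"method": "carry_out", "body": {"plan": [[[0,-3,10],[0,0,0]],[[0,-3,20],[0,0,0]],[[0,-3,28],[0,0,0]],[[0,-3,28],[0,0,0]]]}}

```text
time: 4.1
tcp_pos: [0.4885, 0.1724, -0.0088]
orientation: [0.0, -3.139, 0.0]
contact_force: [-0.3, 0.9, 0.3]
finger_gap: 0.0641
grasp_force: 0.0
```

{"method": "carry_out", "body": {"plan": [[[0,0,0],[0,0,0]],[[0,0,0],[0,0,0]],[[0,0,0],[0,0,0]],[[0,0,0],[0,0,0]],[[0,0,0],[0,0,0]]], "claw": 15, "force": 15}}

```text
time: 4.6
tcp_pos: [0.4895, 0.1725, -0.0071]
orientation: [-0.0, 3.141, -0.0]
contact_force: [0.3, 0.2, 0.2]
finger_gap: 0.0271
grasp_force: 15.0
```

{"method": "carry_out", "body": {"plan": [[[0,0,0],[0,0,0]],[[0,0,0],[0,0,0]],[[0,0,0],[0,0,0]]]}}

```text
time: 4.9
tcp_pos: [0.4895, 0.1726, -0.0071]
orientation: [-0.0, 3.141, 0.0]
contact_force: [-0.2, -0.5, 2.3]
finger_gap: 0.027
grasp_force: 15.0
```

```bash
python3 - <<'E'
from h import *
s=snap('wrist');P=wcloud(s);st=get_state();print(st)
m=(abs(P[...,0]-.49)<.02)&(P[...,2]>.006)&(P[...,2]<.13)&(P[...,1]>.08)&(P[...,1]<.28)
n,l,S,c=cv2.connectedComponentsWithStats(m.astype(np.uint8))
for i in range(1,n):
  if S[i,4]>60:
    q=P[l==i];print(c[i].round(),S[i,4],q.min(0).round(3),q.max(0).round(3))
for u in (243,251,255,308,312,320): 
  print(u,[(v,P[v,u].round(3).tolist()) for v in range(242,300,6)])
E
```

```text
{'time': 4.95, 'joints': array([ 1.12894876e-01,  5.67861083e-01,  1.73464741e+00,  7.23188150e-06,
        8.38871093e-01, -1.45809892e+00]), 'qvel': array([-5.72644897e-04, -4.02240718e-04,  4.77624875e-04,  3.22993240e-04,
       -6.97510226e-04,  4.15210404e-05]), 'tau': array([ 8.06967518e-02, -4.32293737e+01, -1.75961423e+01,  1.48147956e-02,
        3.24038405e-02, -4.34158301e-04]), 'tcp_pos': array([ 0.48948711,  0.17254319, -0.00716258]), 'orientation': array([-3.02573656e-04,  3.14138153e+00,  4.60666123e-05]), 'contact_force': array([-0.45983709, -0.59188154,  1.25097988]), 'wrist_torque': array([ 0.03169984,  0.01327726, -0.00095433]), 'grasp_force': 15.000067756991484, 'finger_gap': 0.027031629211549255}
[381. 252.] 417 [0.47  0.229 0.006] [0.509 0.235 0.013]
[281. 281.] 9429 [0.473 0.135 0.006] [0.508 0.216 0.087]
[ 60. 345.] 1519 [0.47  0.094 0.095] [0.503 0.105 0.119]
[503. 345.] 1510 [0.47  0.25  0.095] [0.504 0.253 0.119]
[283. 371.] 5216 [0.47  0.129 0.078] [0.502 0.219 0.124]
[ 72. 414.] 62 [0.487 0.096 0.116] [0.51  0.111 0.13 ]
[491. 414.] 66 [0.487 0.236 0.115
[... 1131 characters left out ...]
052]), (284, [0.485, 0.186, 0.052]), (290, [0.486, 0.186, 0.054]), (296, [0.491, 0.186, 0.053])]
312 [(242, [0.485, 0.192, 0.005]), (248, [0.488, 0.192, 0.005]), (254, [0.492, 0.192, 0.006]), (260, [0.481, 0.189, 0.036]), (266, [0.481, 0.188, 0.042]), (272, [0.48, 0.188, 0.049]), (278, [0.482, 0.188, 0.051]), (284, [0.485, 0.188, 0.051]), (290, [0.488, 0.188, 0.052]), (296, [0.491, 0.188, 0.052])]
320 [(242, [0.484, 0.196, 0.006]), (248, [0.488, 0.196, 0.005]), (254, [0.493, 0.197, 0.004]), (260, [0.48, 0.193, 0.037]), (266, [0.481, 0.192, 0.042]), (272, [0.48, 0.191, 0.048]), (278, [0.481, 0.191, 0.053]), (284, [0.481, 0.19, 0.059]), (290, [0.481, 0.19, 0.063]), (296, [0.48, 0.189, 0.069])]
```

Gripped firmly (27 mm, 15 N). I lift and carry it to the pin, using offsets measured in the wrist frame.

{"method": "carry_out", "body": {"plan": [[[0,0,-50],[0,0,0]],[[0,0,-100],[0,0,0]],[[-38,50,-100],[0,0,0]],[[-38,100,-100],[0,0,0]],[[-38,150,-100],[0,0,0]]]}}

```text
time: 5.45
tcp_pos: [0.5278, 0.3133, 0.0929]
orientation: [0.002, 3.141, 0.0]
contact_force: [0.8, -0.1, -0.3]
finger_gap: 0.027
grasp_force: 15.0
```

{"method": "carry_out", "body": {"plan": [[[0,46,0],[0,0,0]],[[0,46,0],[0,0,0]],[[0,46,30],[0,0,0]],[[0,46,30],[0,0,0]],[[0,46,30],[0,0,0]]]}}

```text
time: 5.95
tcp_pos: [0.527, 0.3573, 0.0628]
orientation: [-0.001, -3.14, 0.001]
contact_force: [0.7, -0.4, -0.7]
finger_gap: 0.0267
grasp_force: 15.0
```

```bash
python3 - <<'E'
from h import *
s,P=wl(reg=(.45,.6,.3,.45),zm=.012)
c=s['pixels'][120:320,180:400];cv2.imwrite('pics/c3.png',cv2.resize(c[...,::-1],None,fx=3,fy=3,interpolation=2))
for v in range(170,300,8):print(v,P[v,282].round(4))
E
```

```text
j [ 0.412  0.685  1.297 -0.     1.161 -1.158] tcp [0.527  0.3573 0.0628] F [ 0.7 -0.4 -0.7]
cam [0.4476 0.3589 0.2467]
([294, 217], 11580, [0.516, 0.368, 0.042], 0.12, [array([526., 370.]), array([80., 81.]), np.float64(2.0)])
170 [0.4913 0.359  0.0165]
178 [0.4973 0.359  0.016 ]
186 [0.5033 0.359  0.016 ]
194 [0.5078 0.359  0.0218]
202 [0.514  0.359  0.0209]
210 [0.5198 0.359  0.0218]
218 [0.5259 0.359  0.022 ]
226 [0.5121 0.359  0.0755]
234 [0.5113 0.359  0.0894]
242 [0.5118 0.359  0.0988]
250 [0.5121 0.359  0.1076]
258 [0.5117 0.359  0.1168]
266 [0.5132 0.359  0.1216]
274 [0.5154 0.359  0.1248]
282 [0.5173 0.359  0.1284]
290 [0.5188 0.359  0.1324]
298 [0.5212 0.359  0.1348]
```

View pics/c3.png

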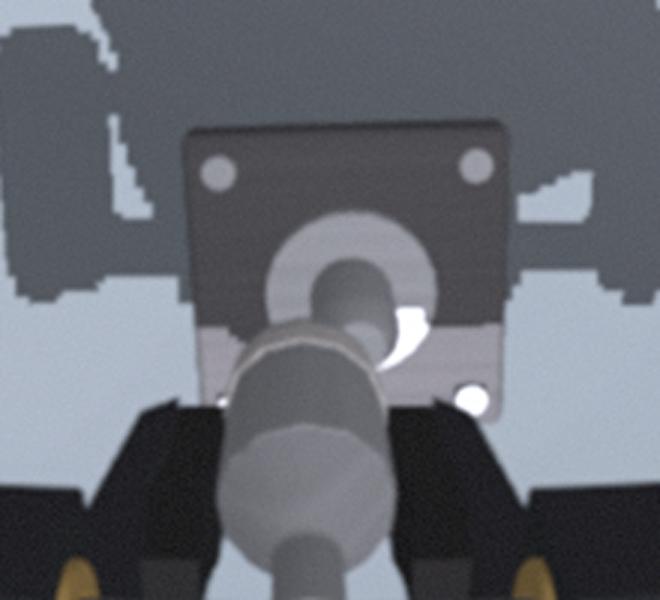

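The pin tip is at (302,233) in the full image and the nozzle axis at column 282, so I need +11 mm in y; x is aligned.

{"method": "carry_out", "body": {"plan": [[[0,11,0],[0,0,0]],[[0,11,0],[0,0,0]],[[0,11,0],[0,0,0]]], "force": 8}}

```text
time: 6.3
tcp_pos: [0.5273, 0.3693, 0.0633]
orientation: [-0.001, 3.141, 0.001]
contact_force: [-0.3, -0.2, -0.5]
finger_gap: 0.0272
grasp_force: 8.0
```

{"method": "carry_out", "body": {"plan": [[[0,0,8],[0,0,0]],[[0,0,16],[0,0,0]],[[0,0,22],[0,0,0]],[[0,0,22],[0,0,0]]]}}

```text
time: 6.7
tcp_pos: [0.5266, 0.3685, 0.0393]
orientation: [0.0, -3.14, 0.001]
contact_force: [0.3, 0.1, -1.4]
finger_gap: 0.027
grasp_force: 8.0
```

{"method": "carry_out", "body": {"plan": [[[0,0,2],[0,0,0]],[[0,0,4],[0,0,0]],[[0,0,6],[0,0,0]],[[0,0,8],[0,0,0]],[[0,0,8],[0,0,0]]]}}

```text
time: 7.2
tcp_pos: [0.5282, 0.3691, 0.0344]
orientation: [-0.0, 3.139, 0.001]
contact_force: [-0.3, -0.6, 7.9]
finger_gap: 0.0273
grasp_force: 8.0
```

Stopped with 8 N at origin ≈0.08, which is the taper. To rule out misalignment, I'll loosen the fingers slightly and see whether it drops.

{"method": "carry_out", "body": {"plan": [[[0,0,-3],[0,0,0]],[[0,0,-3],[0,0,0]],[[0,0,-3],[0,0,0]],[[0,0,-3],[0,0,0]],[[0,0,-3],[0,0,0]]], "claw": 36}}

```text
time: 7.7
tcp_pos: [0.527, 0.3689, 0.0355]
orientation: [0.0, -3.141, 0.0]
contact_force: [-0.2, 0.2, 0.1]
finger_gap: 0.0356
grasp_force: 0.0
```

```bash
cat >> h.py <<'E'
def prof(u0=255,u1=310,x=(.48,.56),zm=.03):
    """nozzle held/standing near tool centre: column profile of frontmost points"""
    s=snap('wrist');P=wcloud(s);st=get_state();T=st['tcp_pos'];print('tcp',T.round(4),'gap',st['finger_gap'].round(4),'F',st['contact_force'].round(1))
    for v in range(160,340,10):print(v,P[v,282].round(3),end=' ')
    print()
    q=P[200:400,u0:u1].reshape(-1,3);q=q[np.hypot(q[:,0]-T[0],q[:,1]-T[1])<.02]
    top=q[q[:,2]>q[:,2].max()-.004];print('top of tube',top.mean(0).round(4),len(top))
    return s,P
E
python3 - <<'E'
from h import *
s,P=prof()
E
```

```text
Traceback (most recent call last):
  File "h.py", line 48, in prof
    s=snap('wrist');P=wcloud(s);st=get_state();T=st['tcp_pos'];print('tcp',T.round(4),'gap',st['finger_gap'].round(4),'F',st['contact_force'].round(1))
                                                                                            ^^^^^^^^^^^^^^^^^^^^^^
AttributeError: 'float' object has no attribute 'round'
```

```bash
sed -i "s/st\['finger_gap'\].round(4)/round(st['finger_gap'],4)/" h.py
python3 - <<'E'
from h import *
s,P=prof()
c=s['pixels'][120:340,180:400];cv2.imwrite('pics/c4.png',cv2.resize(c[...,::-1],None,fx=2.5,fy=2.5,interpolation=2))
E
```

```text
tcp [0.5271 0.3689 0.0356] gap 0.0361 F [0.1 0.5 0.8]
160 [0.482 0.371 0.002] 170 [0.487 0.371 0.015] 180 [0.493 0.371 0.015] 190 [0.5   0.371 0.016] 200 [0.505 0.371 0.02 ] 210 [0.511 0.371 0.022] 220 [0.516 0.371 0.028] 230 [0.512 0.371 0.055] 240 [0.512 0.371 0.068] 250 [0.513 0.371 0.079] 260 [0.512 0.371 0.09 ] 270 [0.514 0.371 0.096] 280 [0.517 0.371 0.1  ] 290 [0.52  0.371 0.103] 300 [0.522 0.371 0.107] 310 [0.522 0.371 0.115] 320 [0.522 0.371 0.121] 330 [0.501 0.37  0.154] 
top of tube [0.5092 0.3704 0.1647] 341
```

View pics/c4.png

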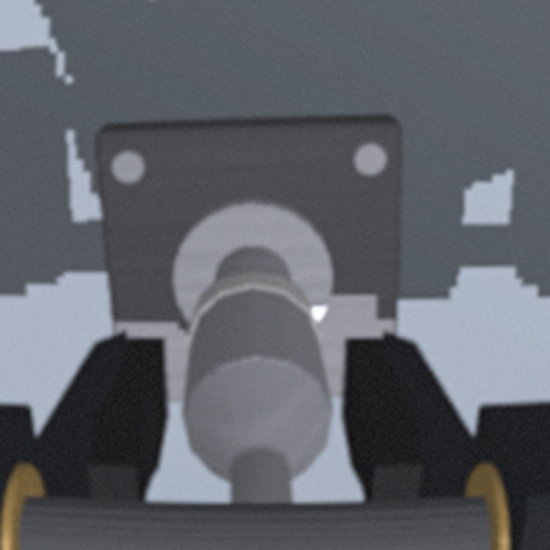

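It stays on the taper with the fingers loose (collar top ≈0.091), so it is a tight one for the reject box.

{"method": "carry_out", "body": {"plan": [[[0,0,0],[0,0,0]],[[0,0,0],[0,0,0]],[[0,0,0],[0,0,0]],[[0,0,0],[0,0,0]]], "claw": 15, "force": 15}}

```text
time: 8.2
tcp_pos: [0.5271, 0.3689, 0.0358]
orientation: [-0.0, 3.142, -0.0]
contact_force: [-0.1, -0.5, 0.4]
finger_gap: 0.0271
grasp_force: 15.0
```

{"method": "carry_out", "body": {"plan": [[[0,0,-45],[0,0,0]],[[0,0,-90],[0,0,0]],[[0,-45,-90],[0,0,0]],[[0,-90,-90],[0,0,0]],[[0,-135,-90],[0,0,0]]]}}

```text
time: 8.7
tcp_pos: [0.5267, 0.2326, 0.1258]
orientation: [-0.002, 3.141, 0.0]
contact_force: [1.2, -1.0, -0.1]
finger_gap: 0.0268
grasp_force: 15.0
```

{"method": "carry_out", "body": {"plan": [[[0,-45,0],[0,0,0]],[[0,-90,0],[0,0,0]],[[0,-135,0],[0,0,0]],[[0,-180,0],[0,0,0]],[[0,-225,0],[0,0,0]]]}}

```text
time: 9.2
tcp_pos: [0.5269, 0.0072, 0.1258]
orientation: [-0.0, 3.141, 0.0]
contact_force: [-0.2, 0.4, -0.7]
finger_gap: 0.0267
grasp_force: 15.0
```

{"method": "carry_out", "body": {"plan": [[[0,-45,0],[0,0,0]],[[0,-90,0],[0,0,0]],[[0,-135,0],[0,0,0]],[[0,-180,0],[0,0,0]],[[0,-225,0],[0,0,0]]]}}

```text
time: 9.7
tcp_pos: [0.5269, -0.2179, 0.1258]
orientation: [-0.0, 3.141, 0.0]
contact_force: [1.4, -0.3, -0.9]
finger_gap: 0.0268
grasp_force: 15.0
```

```bash
python3 - <<'E'
from h import *
s,P=wl(reg=(.33,.75,-.5,.0),zm=.013)
goal([.527,-.347,.125],D)
E
```

```text
j [-0.598  0.479  1.465  0.     1.198 -2.168] tcp [ 0.5269 -0.2179  0.1258] F [ 1.4 -0.3 -0.9]
cam [ 0.4473 -0.2165  0.3096]
([250, 15], 1022, [0.37, -0.241, 0.048], 0.079, [array([ 367., -243.]), array([28., 22.]), np.float64(89.0)])
([375, 15], 1103, [0.365, -0.14, 0.047], 0.079, [array([ 363., -138.]), array([28., 21.]), np.float64(78.0)])
([145, 49], 2565, [0.388, -0.335, 0.039], 0.043, [array([ 388., -337.]), array([52., 51.]), np.float64(57.0)])
([390, 140], 1944, [0.472, -0.119, 0.028], 0.034, [array([ 479., -118.]), array([28., 76.]), np.float64(72.0)])
([134, 207], 7133, [0.536, -0.364, 0.034], 0.049, [array([ 527., -362.]), array([141., 151.]), np.float64(11.0)])
([321, 144], 1022, [0.474, -0.186, 0.056], 0.082, [array([ 476., -184.]), array([28., 27.]), np.float64(39.0)])
([457, 290], 606, [0.634, -0.017, 0.028], 0.034, [array([639., -14.]), array([43., 28.]), np.float64(8.0)])
shift [  -0.9 -122.9    1. ] turn [-0.003  0.001 -0.004]
```

{"method": "carry_out", "body": {"plan": [[[0,-45,0],[0,0,0]],[[0,-90,0],[0,0,0]],[[0,-122,0],[0,0,0]],[[0,-122,0],[0,0,0]],[[0,-122,45],[0,0,0]]]}}

```text
time: 10.25
tcp_pos: [0.5295, -0.3407, 0.0851]
orientation: [0.002, 3.134, -0.011]
contact_force: [0.7, -0.4, -1.3]
finger_gap: 0.0273
grasp_force: 15.0
```

{"method": "carry_out", "body": {"plan": [[[0,0,40],[0,0,0]],[[0,0,70],[0,0,0]],[[0,0,83],[0,0,0]],[[0,0,83],[0,0,0]]]}}

```text
time: 10.65
tcp_pos: [0.5268, -0.3371, -0.0034]
orientation: [0.001, -3.14, -0.003]
contact_force: [-0.6, -0.2, -1.7]
finger_gap: 0.0272
grasp_force: 15.0
```

{"method": "carry_out", "body": {"plan": [[[0,0,0],[0,0,0]],[[0,0,0],[0,0,0]],[[0,0,0],[0,0,0]],[[0,0,0],[0,0,0]]], "claw": 44}}

```text
time: 11.05
tcp_pos: [0.5276, -0.3384, -0.0013]
orientation: [-0.0, 3.141, -0.002]
contact_force: [0.7, 0.9, -0.6]
finger_gap: 0.0437
grasp_force: 0.0
```

{"method": "carry_out", "body": {"plan": [[[0,0,-40],[0,0,0]],[[0,0,-80],[0,0,0]],[[0,0,-125],[0,0,0]],[[0,0,-125],[0,0,0]]]}}

```text
time: 11.45
tcp_pos: [0.5294, -0.34, 0.1297]
orientation: [-0.001, 3.133, -0.013]
contact_force: [0.3, -1.3, -0.3]
finger_gap: 0.0438
grasp_force: 0.0
```

```bash
python3 - <<'E'
from h import *
s,P=wl(reg=(.43,.75,-.5,.0),zm=.013)
for b in blobs(s['pixels'],P,.055,(.44,.6,-.44,-.29)):print('box',b)
# lying nozzle: points by height; axis from PCA of points
m=(P[...,2]>.02)&(P[...,0]>.43)&(P[...,0]<.53)&(P[...,1]>-.15)&(P[...,1]<-.09)
q=P[m][:,:2];c=q.mean(0);w,V=np.linalg.eigh(np.cov((q-c).T));print(c,V[:,1],np.percentile((q-c)@V[:,1],[1,99]))
E
```

```text
j [-0.757  0.594  1.269 -0.     1.268 -2.328] tcp [ 0.5294 -0.34    0.1297] F [ 0.3 -1.3 -0.3]
cam [ 0.4483 -0.3371  0.3129]
([253, 206], 5736, [0.539, -0.366, 0.035], 0.049, [array([ 527., -362.]), array([141., 151.]), np.float64(11.0)])
([495, 144], 1416, [0.472, -0.122, 0.026], 0.034, [array([ 478., -121.]), array([26., 75.]), np.float64(70.0)])
([450, 146], 1224, [0.475, -0.191, 0.049], 0.082, [array([ 476., -186.]), array([25., 28.]), np.float64(75.0)])
([284, 195], 1056, [0.521, -0.337, 0.054], 0.082, [array([ 525., -337.]), array([28., 26.]), np.float64(82.0)])
([537, 267], 71, [0.62, -0.008, 0.023], 0.033, [array([619., -12.]), array([20., 11.]), np.float64(69.0)])
([485, 294], 468, [0.644, -0.098, 0.034], 0.057, [array([644., -97.]), array([ 9., 25.]), np.float64(33.0)])
([312, 317], 176, [0.673, -0.305, 0.017], 0.023, [array([ 674., -305.]), array([10., 37.]), np.float64(2.0)])
([313, 354], 353, [0.704, -0.304, 0.047], 0.048, [array([ 705., -304.]), array([41., 20.]), np.float64(89.0)])
box ([284, 202], 528, [0.524, -0.337, 0.066], 0.082, [array([ 525., -337.]), array([20., 21.]), np.float64(1.0)], [104, 105, 111])
[ 0.47177706 -0.12046477] [-0.96618453  0.2578516 ] [-0.04218205  0.03016522]
```

{"method": "carry_out", "body": {"plan": [[[17,45,0],[0,0,0]],[[34,90,0],[0,0,0]],[[50,135,0],[0,0,0]],[[50,153,0],[0,0,0]],[[50,153,0],[0,0,0]]]}}

```text
time: 12.0
tcp_pos: [0.4772, -0.1834, 0.1224]
orientation: [0.004, -3.141, -0.001]
contact_force: [0.7, -0.4, -0.0]
finger_gap: 0.0441
grasp_force: 0.0
```

```bash
python3 - <<'E'
from h import *
s,P=wl(reg=(.43,.55,-.24,-.08),zm=.013)
goal([.478,-.187,-.0071],D)
E
```

```text
j [-0.596  0.362  1.651  0.     1.129 -2.17 ] tcp [ 0.4772 -0.1834  0.1224] F [ 0.7 -0.4 -0. ]
cam [ 0.3976 -0.1822  0.3063]
([353, 192], 1894, [0.471, -0.118, 0.028], 0.034, [array([ 480., -118.]), array([28., 75.]), np.float64(72.0)])
([280, 201], 1131, [0.471, -0.183, 0.054], 0.082, [array([ 475., -184.]), array([25., 29.]), np.float64(1.0)])
shift [ -0.4  -2.  129.6] turn [-0.    -0.     0.001]
```

{"method": "carry_out", "body": {"plan": [[[0,-1,45],[0,0,0]],[[0,-1,85],[0,0,0]],[[0,-1,115],[0,0,0]],[[0,-1,129],[0,0,0]],[[0,-1,129],[0,0,0]]]}}

```text
time: 12.55
tcp_pos: [0.4765, -0.1869, -0.0087]
orientation: [-0.002, -3.138, -0.003]
contact_force: [0.2, -0.8, -0.6]
finger_gap: 0.044
grasp_force: 0.0
```

{"method": "carry_out", "body": {"plan": [[[0,0,0],[0,0,0]],[[0,0,0],[0,0,0]],[[0,0,0],[0,0,0]],[[0,0,0],[0,0,0]],[[0,0,0],[0,0,0]]], "claw": 15, "force": 15}}

```text
time: 13.05
tcp_pos: [0.4777, -0.1866, -0.0056]
orientation: [-0.001, 3.14, -0.002]
contact_force: [-0.3, -0.5, 2.9]
finger_gap: 0.0277
grasp_force: 15.1
```

{"method": "carry_out", "body": {"plan": [[[0,0,-45],[0,0,0]],[[0,0,-90],[0,0,0]],[[0,0,-125],[0,0,0]],[[-45,0,-125],[0,0,0]],[[-45,0,-125],[0,0,0]]]}}

```text
time: 13.55
tcp_pos: [0.5253, -0.1862, 0.1196]
orientation: [-0.002, 3.138, -0.002]
contact_force: [-0.8, -0.3, -1.0]
finger_gap: 0.028
grasp_force: 15.1
```

```bash
python3 - <<'E'
from h import *
s,P=prof()
E
```

```text
tcp [ 0.5232 -0.1857  0.1185] gap 0.0279 F [-1.4  0.1 -1.9]
160 [ 0.494 -0.185  0.005] 170 [ 0.503 -0.185  0.004] 180 [ 0.513 -0.185  0.005] 190 [ 0.522 -0.185  0.008] 200 [ 0.533 -0.185  0.003] 210 [ 0.543 -0.184  0.002] 220 [ 0.553 -0.184  0.003] 230 [ 0.509 -0.185  0.142] 240 [ 0.51  -0.185  0.153] 250 [ 0.51  -0.185  0.165] 260 [ 0.511 -0.184  0.173] 270 [ 0.513 -0.184  0.179] 280 [ 0.515 -0.184  0.184] 290 [ 0.518 -0.184  0.188] 300 [ 0.445 -0.185  0.303] 310 [ 0.519 -0.184  0.2  ] 320 [ 0.52  -0.184  0.205] 330 [ 0.498 -0.184  0.238] 
top of tube [ 0.5035 -0.1839  0.2553] 3
```

{"method": "carry_out", "body": {"plan": [[[0,45,0],[0,0,0]],[[0,90,0],[0,0,0]],[[0,135,0],[0,0,0]],[[0,180,0],[0,0,0]],[[0,225,0],[0,0,0]]]}}

```text
time: 14.1
tcp_pos: [0.5209, 0.0406, 0.1184]
orientation: [-0.0, -3.14, -0.0]
contact_force: [0.7, -0.5, -0.7]
finger_gap: 0.0278
grasp_force: 15.1
```

{"method": "carry_out", "body": {"plan": [[[0,45,0],[0,0,0]],[[0,90,0],[0,0,0]],[[0,135,0],[0,0,0]],[[0,180,0],[0,0,0]],[[0,225,0],[0,0,0]]]}}

```text
time: 14.6
tcp_pos: [0.521, 0.2653, 0.1183]
orientation: [0.0, -3.14, 0.001]
contact_force: [1.4, -0.6, -0.7]
finger_gap: 0.0275
grasp_force: 15.1
```

{"method": "carry_out", "body": {"plan": [[[0,45,0],[0,0,0]],[[0,90,0],[0,0,0]],[[0,104,30],[0,0,0]],[[0,104,50],[0,0,0]],[[0,104,50],[0,0,0]]], "force": 8}}

```text
time: 15.1
tcp_pos: [0.5198, 0.3671, 0.0653]
orientation: [0.001, -3.135, 0.005]
contact_force: [0.4, -0.4, -0.6]
finger_gap: 0.0279
grasp_force: 8.1
```

```bash
python3 - <<'E'
from h import *
s,P=prof()
goal([.5262,.3687,.068],D)
E
```

```text
tcp [0.521  0.3672 0.0676] gap 0.028 F [ 0.3  0.3 -0.6]
160 [0.479 0.369 0.003] 170 [0.487 0.369 0.004] 180 [0.492 0.369 0.015] 190 [0.499 0.369 0.016] 200 [0.506 0.369 0.021] 210 [0.513 0.369 0.023] 220 [0.516 0.369 0.036] 230 [0.504 0.369 0.087] 240 [0.504 0.369 0.099] 250 [0.505 0.369 0.111] 260 [0.505 0.369 0.122] 270 [0.508 0.369 0.124] 280 [0.51  0.369 0.13 ] 290 [0.513 0.369 0.134] 300 [0.514 0.369 0.139] 310 [0.515 0.369 0.145] 320 [0.516 0.369 0.151] 330 [0.494 0.369 0.183] 
top of tube [0.5028 0.3686 0.1946] 327
shift [-5.2  1.5 -0.5] turn [-0.002 -0.003  0.   ]
```

{"method": "carry_out", "body": {"plan": [[[-7,1.5,0],[0,0,0]],[[-7,1.5,10],[0,0,0]],[[-7,1.5,20],[0,0,0]],[[-7,1.5,26],[0,0,0]],[[-7,1.5,26],[0,0,0]]]}}

```text
time: 15.65
tcp_pos: [0.5285, 0.369, 0.0415]
orientation: [0.0, -3.14, 0.002]
contact_force: [-0.3, 0.4, -0.3]
finger_gap: 0.0281
grasp_force: 8.1
```

{"method": "carry_out", "body": {"plan": [[[0,0,2],[0,0,0]],[[0,0,4],[0,0,0]],[[0,0,6],[0,0,0]],[[0,0,8],[0,0,0]],[[0,0,8],[0,0,0]]]}}

```text
time: 16.15
tcp_pos: [0.5289, 0.3691, 0.0344]
orientation: [0.0, -3.141, 0.001]
contact_force: [-0.5, -2.5, -1.8]
finger_gap: 0.0279
grasp_force: 8.2
```

{"method": "carry_out", "body": {"plan": [[[0,0,2],[0,0,0]],[[0,0,4],[0,0,0]],[[0,0,6],[0,0,0]],[[0,0,8],[0,0,0]],[[0,0,8],[0,0,0]]]}}

```text
time: 16.65
tcp_pos: [0.5289, 0.3693, 0.0263]
orientation: [0.0, -3.141, 0.001]
contact_force: [-2.1, -2.7, -1.6]
finger_gap: 0.0282
grasp_force: 8.2
```

{"method": "carry_out", "body": {"plan": [[[0.5,-0.7,4],[0,0,0]],[[0.5,-0.7,8],[0,0,0]],[[0.5,-0.7,11],[0,0,0]],[[0.5,-0.7,14],[0,0,0]],[[0.5,-0.7,16],[0,0,0]]]}}

```text
time: 17.15
tcp_pos: [0.5288, 0.3693, 0.0111]
orientation: [-0.0, 3.141, 0.002]
contact_force: [-4.2, 0.2, 11.5]
finger_gap: 0.0279
grasp_force: 8.0
```

{"method": "carry_out", "body": {"plan": [[[0,0,0],[0,0,0]],[[0,0,0],[0,0,0]],[[0,0,0],[0,0,0]]], "claw": 34}}

```text
time: 17.45
tcp_pos: [0.5287, 0.3688, 0.0107]
orientation: [-0.0, 3.141, 0.0]
contact_force: [-0.1, -0.1, 0.2]
finger_gap: 0.0338
grasp_force: 0.0
```

```bash
python3 - <<'E'
from h import *
s,P=prof()
E
```

```text
tcp [0.5287 0.3688 0.0107] gap 0.0342 F [-0.  -0.3 -0.7]
160 [0.48  0.37  0.002] 170 [0.486 0.37  0.002] 180 [0.489 0.37  0.015] 190 [0.495 0.37  0.016] 200 [0.501 0.37  0.016] 210 [0.505 0.37  0.021] 220 [0.51  0.37  0.023] 230 [0.512 0.37  0.035] 240 [0.512 0.37  0.047] 250 [0.513 0.37  0.058] 260 [0.513 0.37  0.067] 270 [0.515 0.37  0.072] 280 [0.518 0.37  0.076] 290 [0.521 0.37  0.079] 300 [0.522 0.37  0.086] 310 [0.521 0.37  0.093] 320 [0.522 0.37  0.098] 330 [0.504 0.37  0.127] 
top of tube [0.5109 0.3703 0.1399] 347
```

It fits: no force on the way down and the origin is at ≈0.055. I'll regrip it and carry it to the free +y end of the ready lane.

{"method": "carry_out", "body": {"plan": [[[0,0,0],[0,0,0]],[[0,0,0],[0,0,0]],[[0,0,0],[0,0,0]],[[0,0,0],[0,0,0]]], "claw": 15, "force": 15}}

```text
time: 17.9
tcp_pos: [0.5286, 0.3687, 0.0107]
orientation: [0.0, -3.142, -0.0]
contact_force: [-0.5, 0.7, 0.8]
finger_gap: 0.0276
grasp_force: 15.0
```

{"method": "carry_out", "body": {"plan": [[[0,0,-40],[0,0,0]],[[0,0,-80],[0,0,0]],[[0,0,-110],[0,0,0]],[[-27,-40,-110],[0,0,0]],[[-54,-80,-110],[0,0,0]]]}}

```text
time: 18.4
tcp_pos: [0.5831, 0.2887, 0.1219]
orientation: [-0.004, 3.14, 0.001]
contact_force: [0.8, 0.3, -0.6]
finger_gap: 0.028
grasp_force: 15.0
```

{"method": "carry_out", "body": {"plan": [[[-26,-40,0],[0,0,0]],[[-54,-85,0],[0,0,0]],[[-83,-133,0],[0,0,0]],[[-83,-133,0],[0,0,0]]]}}

```text
time: 18.8
tcp_pos: [0.6676, 0.1506, 0.1201]
orientation: [0.008, 3.142, -0.002]
contact_force: [0.5, 0.5, -0.7]
finger_gap: 0.0279
grasp_force: 15.0
```

```bash
python3 - <<'E'
from h import *
s,P=wl(reg=(.58,.74,-.2,.3),zm=.013)
m=(P[...,2]>.006)&(P[...,2]<.013)&(P[...,0]>.56)
v=(P[...,2]>.0005)&(P[...,2]<.008)&(P[...,0]>.58)&(s['pixels'].min(-1)>200)
for b in blobs(s['pixels'],P,.0065,(.57,.76,-.3,.3),zmax=.013):print('lip',b[:5])
goal([.666,.155,.121],D)
E
```

```text
j [ 5.200e-02  7.350e-01  1.050e+00 -1.000e-03  1.356e+00 -1.514e+00] tcp [0.6676 0.1506 0.1201] F [ 0.5  0.5 -0.7]
cam [0.588  0.1527 0.304 ]
([116, 181], 1635, [0.648, -0.006, 0.027], 0.034, [array([656.,  -9.]), array([76., 28.]), np.float64(8.0)])
([46, 192], 1118, [0.651, -0.083, 0.046], 0.082, [array([652., -86.]), array([28., 21.]), np.float64(13.0)])
([198, 196], 1238, [0.657, 0.084, 0.051], 0.082, [array([660.,  81.]), array([27., 27.]), np.float64(6.0)])
([419, 211], 824, [0.681, 0.286, 0.021], 0.024, [array([684., 288.]), array([66., 25.]), np.float64(0.0)])
lip ([240, 161], 1768, [0.633, 0.108, 0.01], 0.013, [array([659.,  19.]), array([423., 110.]), np.float64(85.0)])
lip ([68, 182], 79, [0.65, -0.08, 0.01], 0.013, [array([652., -82.]), array([29., 13.]), np.float64(8.0)])
lip ([214, 180], 35, [0.653, 0.089, 0.01], 0.013, [array([653.,  88.]), array([23.,  5.]), np.float64(46.0)])
lip ([413, 198], 152, [0.671, 0.283, 0.01], 0.013, [array([676., 284.]), array([15., 57.]), np.float64(73.0)])
lip ([134, 235], 978, [0.71, -0.014, 0.01], 0.013, [array([708., -45.]), array([345.,   5.]), np.float64(86.0)])
shift [ 1.1  3.1 -0.9] turn [-0.001 -0.    -0.004]
```

{"method": "carry_out", "body": {"plan": [[[0,9,40],[0,0,0]],[[0,9,80],[0,0,0]],[[0,9,110],[0,0,0]],[[0,9,120],[0,0,0]],[[0,9,125],[0,0,0]]]}}

```text
time: 19.35
tcp_pos: [0.6652, 0.1658, -0.0045]
orientation: [0.002, -3.141, -0.0]
contact_force: [-0.5, -0.0, 0.0]
finger_gap: 0.0274
grasp_force: 15.0
```

{"method": "carry_out", "body": {"plan": [[[0,0,0],[0,0,0]],[[0,0,0.5],[0,0,0]]]}}

```text
time: 19.55
tcp_pos: [0.6666, 0.1651, -0.0029]
orientation: [-0.001, 3.139, 0.0]
contact_force: [-0.3, -0.4, -0.1]
finger_gap: 0.0278
grasp_force: 15.0
```

{"method": "carry_out", "body": {"plan": [[[0,0,1.5],[0,0,0]],[[0,0,3],[0,0,0]],[[0,0,3],[0,0,0]]]}}

```text
time: 19.85
tcp_pos: [0.6664, 0.1649, -0.0064]
orientation: [-0.0, 3.139, 0.0]
contact_force: [-0.7, 1.2, 3.8]
finger_gap: 0.0276
grasp_force: 15.0
```

{"method": "carry_out", "body": {"plan": [[[0,0,0],[0,0,0]],[[0,0,0],[0,0,0]],[[0,0,0],[0,0,0]],[[0,0,0],[0,0,0]]], "claw": 44}}

```text
time: 20.25
tcp_pos: [0.6656, 0.1647, -0.008]
orientation: [0.0, -3.141, 0.0]
contact_force: [0.5, 0.4, -0.1]
finger_gap: 0.0439
grasp_force: 0.0
```

{"method": "carry_out", "body": {"plan": [[[0,0,-40],[0,0,0]],[[0,0,-80],[0,0,0]],[[0,0,-125],[0,0,0]],[[0,0,-125],[0,0,0]]]}}

```text
time: 20.65
tcp_pos: [0.6684, 0.165, 0.1243]
orientation: [-0.001, 3.13, 0.001]
contact_force: [-0.5, -0.9, 1.2]
finger_gap: 0.0442
grasp_force: 0.0
```

```bash
python3 - <<'E'
from h import *
s,P=wl(reg=(.44,.74,-.2,.3),zm=.013)
E
```

```text
j [ 0.072  0.734  1.041  0.     1.355 -1.499] tcp [0.6684 0.165  0.1243] F [-0.5 -0.9  1.2]
cam [0.5867 0.1663 0.3073]
([24, 28], 1168, [0.476, -0.11, 0.026], 0.034, [array([ 481., -114.]), array([26., 75.]), np.float64(74.0)])
([105, 178], 1541, [0.648, -0.006, 0.027], 0.034, [array([656.,  -7.]), array([76., 25.]), np.float64(10.0)])
([38, 189], 1073, [0.651, -0.083, 0.046], 0.082, [array([652., -85.]), array([29., 21.]), np.float64(16.0)])
([184, 193], 1223, [0.657, 0.085, 0.051], 0.082, [array([660.,  81.]), array([29., 26.]), np.float64(49.0)])
([282, 195], 1113, [0.658, 0.167, 0.053], 0.082, [array([662., 166.]), array([28., 26.]), np.float64(90.0)])
([404, 208], 811, [0.681, 0.286, 0.021], 0.024, [array([684., 288.]), array([24., 66.]), np.float64(90.0)])
```

The nozzle stands in the ready lane at (0.662, 0.166). Before standing up the tipped ones, I test-tilt the tool to learn the wrist geometry.

{"method": "carry_out", "body": {"plan": [[[40,0,-60],[0,-0.14,0]],[[60,0,-60],[0,-0.28,0]],[[60,0,-60],[0,-0.42,0]],[[60,0,-60],[0,-0.56,0]],[[60,0,-60],[0,-0.56,0]]]}}

```text
time: 21.2
tcp_pos: [0.6013, 0.165, 0.1734]
orientation: [-0.002, 2.588, -0.0]
contact_force: [-0.4, -0.7, -0.3]
finger_gap: 0.0444
grasp_force: 0.0
```

```bash
cat > kin.py <<'E'
import numpy as np
S=np.array([[.3134,1.4984,.2267,.4732,.2022],[.5,1.231,.5077,.3331,.2008],[.592,1.159,.5232,.3669,.1722],[.346,1.612,.488,.1664,.1439],[.5679,1.7346,.4895,.1725,-.0072],[.479,1.465,.5269,-.2179,.1258],[.735,1.05,.6676,.1506,.1201]])
A=[];b=[]
for j2,j3,x,y,z in S:
    r=np.sqrt(x*x+y*y-.1157**2);a=j2+j3
    A+=[[1,np.sin(j2),np.sin(a),0],[0,np.cos(j2),np.cos(a),1]];b+=[r,z]
(a1,L1,L2,c),res,_,_=np.linalg.lstsq(np.array(A),np.array(b),rcond=None)
E
python3 - <<'E'
from kin import *
print(a1,L1,L2,c,res)
from h import *
st=get_state();j=st['joints'];p=st['tcp_pos'];print(j.round(3),p,st['orientation'])
r=np.sqrt(p[0]**2+p[1]**2-.1157**2);j23=j[1]+j[2];s=j23+j[4]
print('wrist r',a1+L1*np.sin(j[1])+L2*np.sin(j23),'tcp r',r,'sum',s, 'Lw from r',(r-(a1+L1*np.sin(j[1])+L2*np.sin(j23)))/np.sin(s))
zw=L1*np.cos(j[1])+L2*np.cos(j23)+c  # = d1+..-Lw
print('Lw from z',(p[2]-zw)/(1+np.cos(s)))
E
```

```text
-0.013057054260003967 0.44077094997298294 0.39729467357413967 -0.1206103046966743 [0.00033761]
[ 0.106  0.29   1.728 -0.102  0.575 -1.397] [0.60132852 0.16502297 0.17337205] [-2.16376012e-03  2.58787477e+00 -3.72981775e-04]
wrist r 0.4711089016810161 tcp r 0.6127332833351641 sum 2.592743431876608 Lw from r 0.27146406502958687
Lw from z 0.29554467464908807
```

```bash
cat >> h.py <<'E'
def Rg(phi,alpha):  # yaw phi about world z, back tilt alpha (deg)
    return (Ro.from_euler('z',phi,degrees=True)*Ro.from_euler('y',alpha,degrees=True)).as_matrix()@D
OFF=.043
def tcpfor(g,R,off=None): return np.array(g)+(OFF if off is None else off)*R[:,2]
def lying(P,reg):
    m=(P[...,2]>.012)&(P[...,2]<.04)&(P[...,0]>reg[0])&(P[...,0]<reg[1])&(P[...,1]>reg[2])&(P[...,1]<reg[3])
    c,sz,an=cv2.minAreaRect((P[m][:,:2]*1000).astype(np.float32))
    b=cv2.boxPoints((c,sz,an));e=[b[1]-b[0],b[2]-b[1]];e=max(e,key=np.linalg.norm);e=e/np.linalg.norm(e);e*=np.sign(e[0])
    c=np.array(c)/1000;g=c-.0075*e
    print('lying c',c.round(4),'size',np.round(sz,1),'axis deg',np.degrees(np.arctan2(e[1],e[0])).round(1),'grasp30',g.round(4));return g,e
E
python3 - <<'E'
from h import *
R=Rg(-16.5,20);p=tcpfor([.472,-.117,.017],R);print(p)
goal(p+[0,0,.13],R)
E
```

```text
[ 0.45789877 -0.11282302 -0.02340678]
shift [ 157.6 -277.6  -18.7] turn [0.03  0.896 0.298]
```

{"method": "carry_out", "body": {"plan": [[[22,-40,0],[0.005,0.13,0.04]],[[44,-80,0],[0.01,0.26,0.09]],[[66,-120,0],[0.015,0.39,0.13]],[[88,-160,-5],[0.02,0.52,0.17]],[[110,-200,-8],[0.025,0.65,0.22]]], "claw": 50}}

```text
time: 21.7
tcp_pos: [0.5082, -0.0369, 0.1264]
orientation: [-0.328, -3.023, -0.06]
contact_force: [0.0, 0.4, 0.2]
finger_gap: 0.0499
grasp_force: 0.0
```

```bash
python3 - <<'E'
from h import *
R=Rg(-16.5,20);p=tcpfor([.472,-.117,.017],R)
goal(p+[0,0,.13],R)
E
```

```text
shift [ 30.7 -85.5  20.7] turn [0.011 0.244 0.075]
```

{"method": "carry_out", "body": {"plan": [[[15,-42,10],[0.005,0.12,0.037]],[[31,-85,21],[0.011,0.244,0.075]],[[31,-85,21],[0.011,0.244,0.075]],[[31,-85,21],[0.011,0.244,0.075]]]}}

```text
time: 22.1
tcp_pos: [0.4587, -0.1112, 0.1051]
orientation: [-0.402, -2.772, -0.071]
contact_force: [0.3, 0.1, -0.6]
finger_gap: 0.0501
grasp_force: 0.0
```

```bash
python3 - <<'E'
from h import *
s,P=wl(reg=(.4,.56,-.2,-.05),zm=.012)
g,e=lying(P,(.4,.56,-.19,-.06))
R=Rg(np.degrees(np.arctan2(e[1],e[0])),20);o=[0,-.0015,0]
goal(tcpfor([*g,.017],R)+o,R)
E
```

```text
j [-0.453  0.515  1.514 -0.055  1.452 -1.72 ] tcp [ 0.4587 -0.1112  0.1051] F [ 0.3  0.1 -0.6]
cam [ 0.4454 -0.1061  0.3052]
([280, 254], 2173, [0.473, -0.116, 0.028], 0.035, [array([ 480., -118.]), array([28., 76.]), np.float64(72.0)])
lying c [ 0.4733 -0.1313] size [119.6 109. ] axis deg 86.2 grasp30 [ 0.4728 -0.1388]
shift [-66.8 -39.1 113.2] turn [ 0.607  0.006 -1.686]
```

```bash
python3 - <<'E'
from h import *
R=Rg(-17.5,20)
goal(tcpfor([.473,-.1170,.017],R),R)
E
```

```text
shift [-43.9  -2.1 121.3] turn [-0.006  0.008  0.018]
```

{"method": "carry_out", "body": {"plan": [[[-14,-2,40],[-0.006,0.008,0.018]],[[-28,-2,80],[-0.006,0.008,0.018]],[[-40,-2,110],[-0.006,0.008,0.018]],[[-43,-2,118],[-0.006,0.008,0.018]],[[-44,-2,121],[-0.006,0.008,0.018]]]}}

```text
time: 22.65
tcp_pos: [0.459, -0.1124, -0.0229]
orientation: [-0.424, -2.764, -0.073]
contact_force: [0.3, -0.9, 0.5]
finger_gap: 0.0501
grasp_force: 0.0
```

{"method": "carry_out", "body": {"plan": [[[0,0,0],[0,0,0]],[[0,0,0],[0,0,0]],[[0,0,0],[0,0,0]],[[0,0,0],[0,0,0]],[[0,0,0],[0,0,0]]], "claw": 15, "force": 20}}

```text
time: 23.15
tcp_pos: [0.4591, -0.1133, -0.0223]
orientation: [-0.426, -2.765, -0.073]
contact_force: [1.1, 0.9, 7.7]
finger_gap: 0.0263
grasp_force: 20.0
```

```bash
python3 - <<'E'
from h import *
st=get_state();print(st['tcp_pos'],st['contact_force'],st['finger_gap'],st['grasp_force'])
s=snap('wrist','w5.png')
R=Rg(-17.5,20);goal(tcpfor([.473,-.1170,.017],R),R)
E
```

```text
[ 0.45914192 -0.11329635 -0.02227074] [1.08129748 0.88733491 7.69018739] 0.026281661373951958 20.002890836040024
shift [-0.   0.7  1.2] turn [-0.001  0.002 -0.001]
```

View pics/w5.png

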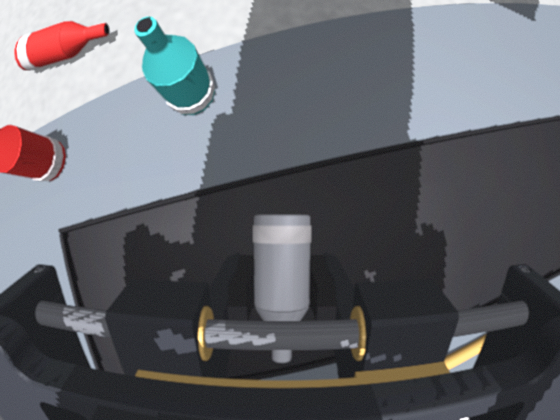

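Gripped at 20 N; the nozzle mouth is at (282,215) with its axis central between the fingers. Next I'll build a small kinematic model to choose a standing-up direction within the joint limits.

```bash
cat >> kin.py <<'E'
from scipy.spatial.transform import Rotation as Ro
from scipy.optimize import least_squares
LW=.285
lo=np.array([-2.94,-.97,.19,-1.23,.02,-2.88])+.03;hi=np.array([2.94,2.17,2.56,4.37,3.11,2.88])-.03
def fk(j):
    z,y=lambda a:Ro.from_euler('z',a),lambda a:Ro.from_euler('y',a)
    R=(z(j[0])*y(j[1]+j[2])*z(j[3])*y(j[4])*z(j[5])*z(np.pi/2))
    a=j[1]+j[2];w=z(j[0]).apply([a1+L1*np.sin(j[1])+L2*np.sin(a),.1157,c+LW+L1*np.cos(j[1])+L2*np.cos(a)])
    M=R.as_matrix();return w+LW*M[:,2],M
def ik(p,M,j0):
    def f(j):
        q,N=fk(j);return np.r_[(q-p)*10,Ro.from_matrix(N.T@M).as_rotvec(),1e-3*(j-j0)]
    r=least_squares(f,np.clip(j0,lo+1e-3,hi-1e-3),bounds=(lo,hi));q,N=fk(r.x)
    return r.x,np.linalg.norm(q-p),np.linalg.norm(Ro.from_matrix(N.T@M).as_rotvec())
E
python3 - <<'E'
from kin import *
from h import *
q,N=fk([.106,.29,1.728,-.102,.575,-1.397]);print(q,Ro.from_matrix(N).as_rotvec(),'want .601 .165 .173 / 0 2.588 0')
st=get_state();j0=st['joints'];q,N=fk(j0);print(q-st['tcp_pos'],Ro.from_matrix(N).as_rotvec()-st['orientation'])
def path(poses,j):
    for g,phi,al in poses:
        R=Rg(phi,al);j,e,a=ik(tcpfor(g,R),R,j)
        print(phi,al,g,j.round(2),round(e,4),round(a,3))
h=.2
for name,phis in(('A',np.arange(-17.5,-91,-18)),('B',np.arange(-17.5,91,18)),('A60',np.arange(-17.5,-61,-14)),('A+',[-17.5])):
    print(name);poses=[([.46,-.117,h],p,20) for p in phis]+[([.46,-.117,h],phis[-1],a) for a in(0,-20,-40,-60,-70)]+[([.46,-.117,.033],phis[-1],-70)]
    path(poses,j0)
E
```

```text
[0.60612678 0.16497326 0.17249477] [-2.87856329e-03  2.58813064e+00 -4.82948818e-04] want .601 .165 .173 / 0 2.588 0
[ 0.01165776 -0.00647962 -0.00707314] [-2.77555756e-16  0.00000000e+00  3.05311332e-16]
A
-17.5 20 [0.46, -0.117, 0.2] [-0.47  0.43  1.49 -0.05  1.56 -1.72] 0.0 0.0
-35.5 20 [0.46, -0.117, 0.2] [-0.51  0.42  1.5   0.04  1.56 -1.47] 0.0 0.0
-53.5 20 [0.46, -0.117, 0.2] [-0.56  0.4   1.54  0.12  1.53 -1.22] 0.0 0.0
-71.5 20 [0.46, -0.117, 0.2] [-0.6   0.36  1.59  0.21  1.47 -0.98] 0.0 0.0
-89.5 20 [0.46, -0.117, 0.2] [-0.64  0.31  1.66  0.28  1.39 -0.73] 0.0 0.0
-89.5 0 [0.46, -0.117, 0.2] [-0.5   0.24  1.72  0.    1.18 -0.5 ] 0.0 0.0
-89.5 -20 [0.46, -0.117, 0.2] [-0.33  0.22  1.78 -0.38  1.05 -0.16] 0.0 0.0
-89.5 -40 [0.46, -0.117, 0.2] [-0.17  0.27  1.84 -0.81  1.06  0.25] 0.0 0.0
-89.5 -60 [0.46, -0.117, 0.2] [-0.05  0.37  1.89 -1.18  1.2   0.6 ] 0.0 0.0
-89.5 -70 [0.46, -0.117, 0.2] [-0.03  0.44  1.84 -1.2   1.32  0.63] 0.0016 0.119
-89.5 -70 [0.46, -0.117, 0.033] [-0.04  0.77  1.81 -1.2   1.27  0.91] 0.0035 0.206
B
-17.5 20 [0.46, -0.117, 0.2] [-0.47  0.43  1.49 -0
[... 1580 characters left out ...]
.46, -0.117, 0.2] [-0.17  0.15  2.04 -1.2   0.77  0.2 ] 0.0049 0.338
-59.5 -70 [0.46, -0.117, 0.033] [-0.12  0.55  1.96 -1.2   0.86  0.47] 0.0088 0.544
A+
-17.5 20 [0.46, -0.117, 0.2] [-0.47  0.43  1.49 -0.05  1.56 -1.72] 0.0 0.0
-17.5 0 [0.46, -0.117, 0.2] [-0.5   0.24  1.72 -0.    1.18 -1.76] 0.0 0.0
-17.5 -20 [0.46, -0.117, 0.2] [-0.54  0.07  1.96  0.11  0.77 -1.87] 0.0 0.0
-17.5 -40 [0.46, -0.117, 0.2] [-0.59 -0.05  2.2   0.55  0.36 -2.31] 0.0 0.0
-17.5 -60 [0.46, -0.117, 0.2] [-0.55 -0.07  2.29  1.14  0.14 -2.85] 0.0035 0.186
-17.5 -70 [0.46, -0.117, 0.2] [-0.51 -0.07  2.28  1.18  0.06 -2.85] 0.0063 0.334
-17.5 -70 [0.46, -0.117, 0.033] [-0.5   0.28  2.24  1.16  0.05 -2.85] 0.0116 0.626
```

```bash
python3 - <<'E'
from kin import *
from h import *
j0=get_state()['joints']
for G in([.46,-.117],[.47,0.]):
  for ph in(-105,-120,-135):
    j=j0
    for phi,al,z in[(-17.5,20,.2),(-50,20,.2),(-80,20,.2),(ph,20,.2),(ph,0,.2),(ph,-20,.2),(ph,-40,.2),(ph,-60,.2),(ph,-70,.2),(ph,-70,.033)]:
        R=Rg(phi,al);j,e,a=ik(tcpfor([*G,z],R),R,j)
        if al<-50 or e>.001:print(G,ph,al,z,j.round(2),round(e,4),round(a,3))
E
```

```text
[0.46, -0.117] -105 -60 0.2 [-0.06  0.47  1.73 -1.03  1.41  0.65] 0.0 0.0
[0.46, -0.117] -105 -70 0.2 [-0.03  0.54  1.74 -1.16  1.51  0.74] 0.0 0.0
[0.46, -0.117] -105 -70 0.033 [-0.03  0.84  1.77 -1.19  1.39  1.05] 0.0 0.0
[0.46, -0.117] -120 -60 0.2 [-0.09  0.56  1.58 -0.91  1.6   0.7 ] 0.0 0.0
[0.46, -0.117] -120 -70 0.2 [-0.06  0.63  1.57 -1.01  1.7   0.76] 0.0 0.0
[0.46, -0.117] -120 -70 0.033 [-0.06  0.9   1.61 -1.    1.54  1.01] 0.0 0.0
[0.46, -0.117] -135 -60 0.2 [-0.14  0.65  1.44 -0.79  1.78  0.78] 0.0 0.0
[0.46, -0.117] -135 -70 0.2 [-0.12  0.72  1.42 -0.89  1.88  0.8 ] 0.0 0.0
[0.46, -0.117] -135 -70 0.033 [-0.12  0.97  1.46 -0.84  1.7   1.02] 0.0 0.0
[0.47, 0.0] -105 -60 0.2 [ 0.16  0.55  1.6  -0.91  1.59  0.71] 0.0 0.0
[0.47, 0.0] -105 -70 0.2 [ 0.19  0.62  1.6  -1.02  1.69  0.76] 0.0 0.0
[0.47, 0.0] -105 -70 0.033 [ 0.19  0.9   1.63 -1.01  1.53  1.02] 0.0 0.0
[0.47, 0.0] -120 -60 0.2 [ 0.11  0.63  1.46 -0.79  1.77  0.78] 0.0 0.0
[0.47, 0.0] -120 -70 0.2 [ 0.14  0.7   1.44 -0.89  1.87  0.81] 0.0 0.0
[0.47, 0.0] -120 -70 0.033 [ 0.14  0.96  1.48 -0.84  1.68  1.03] 0.0 0.0
[0.47, 0.0] -135 -60 0.2 [ 0.05  0.7   1.34 -0.67  1.92  0.88] 0.0 0.0
[0.47, 0.0] -135 -70 0.2 [ 0.07  0.77  1.31 -0.76  2.04  0.88] 0.0 0.0
[0.47, 0.0] -135 -70 0.033 [ 0.07  1.01  1.35 -0.69  1.83  1.07] 0.0 0.0
```

```bash
cat >> h.py <<'E'
def chain(wps,st=None):
    """wps: (g,phi,alpha); prints successive shift/turn, first from measured pose"""
    st=st or get_state();R=Ro.from_rotvec(st['orientation']).as_matrix();p=st['tcp_pos']
    for g,phi,al in wps:
        R2=Rg(phi,al);p2=tcpfor(g,R2)
        print((R.T@(p2-p)*1000).round(0).tolist(),Ro.from_matrix(R.T@R2).as_rotvec().round(3).tolist());R,p=R2,p2
E
python3 - <<'E'
from h import *
G=[.475,0,.2]
chain([([.473,-.117,.2],-17.5,20),([.474,-.08,.2],-48,20),([.474,-.04,.2],-79,20),(G,-110,20),(G,-110,-10),(G,-110,-40),(G,-110,-70)])
E
```

```text
[62.0, 0.0, -171.0] [-0.001, 0.002, -0.001]
[8.0, 43.0, 3.0] [-0.182, 0.0, 0.5]
[26.0, 34.0, 9.0] [-0.185, -0.0, 0.508]
[35.0, 16.0, 13.0] [-0.185, -0.0, 0.508]
[-21.0, 0.0, -6.0] [-0.0, -0.524, -0.0]
[-22.0, -0.0, -6.0] [-0.0, -0.524, 0.0]
[-22.0, -0.0, -6.0] [-0.0, -0.524, -0.0]
```

{"method": "carry_out", "body": {"plan": [[[15,0,-42],[0,0,0]],[[30,0,-84],[0,0,0]],[[45,0,-126],[0,0,0]],[[62,0,-171],[0,0,0]],[[62,0,-171],[0,0,0]]]}}

```text
time: 23.7
tcp_pos: [0.4608, -0.1139, 0.1641]
orientation: [-0.427, -2.774, -0.068]
contact_force: [0.0, 0.6, 0.1]
finger_gap: 0.0265
grasp_force: 20.0
```

{"method": "carry_out", "body": {"plan": [[[2,11,1],[-0.045,0,0.125]],[[4,22,2],[-0.09,0,0.25]],[[6,33,2],[-0.135,0,0.375]],[[8,43,3],[-0.182,0,0.5]],[[8,43,3],[-0.182,0,0.5]]]}}

```text
time: 24.2
tcp_pos: [0.4628, -0.069, 0.158]
orientation: [-1.147, -2.571, -0.201]
contact_force: [0.7, 0.1, -0.3]
finger_gap: 0.0267
grasp_force: 20.0
```

{"method": "carry_out", "body": {"plan": [[[7,9,2],[-0.045,0,0.125]],[[13,17,4],[-0.09,0,0.25]],[[20,26,7],[-0.135,0,0.375]],[[26,34,9],[-0.185,0,0.508]],[[26,34,9],[-0.185,0,0.508]]]}}

```text
time: 24.7
tcp_pos: [0.4696, -0.0258, 0.1586]
orientation: [-1.813, -2.206, -0.318]
contact_force: [0.7, -0.6, 0.1]
finger_gap: 0.0267
grasp_force: 20.0
```

{"method": "carry_out", "body": {"plan": [[[9,4,3],[-0.045,0,0.125]],[[18,8,6],[-0.09,0,0.25]],[[26,12,10],[-0.135,0,0.375]],[[35,16,13],[-0.185,0,0.508]],[[35,16,13],[-0.185,0,0.508]]]}}

```text
time: 25.2
tcp_pos: [0.4783, 0.014, 0.1584]
orientation: [-2.381, -1.679, -0.418]
contact_force: [0.6, -0.2, -0.3]
finger_gap: 0.0267
grasp_force: 20.0
```

```bash
python3 - <<'E'
from h import *
st=get_state();print(st['joints'].round(2),st['tcp_pos'],st['finger_gap'],st['grasp_force'])
G=[.475,0,.2]
chain([(G,-110,-10),(G,-110,-40),(G,-110,-70),([.475,0,.06],-110,-70)])
E
```

```text
[-0.43  0.22  1.8   0.37  1.19 -0.24] [0.47827948 0.01404166 0.15839336] 0.026710428114914277 19.99563364282949
[-21.0, 2.0, -7.0] [0.001, -0.521, 0.007]
[-22.0, -0.0, -6.0] [-0.0, -0.524, 0.0]
[-22.0, -0.0, -6.0] [-0.0, -0.524, -0.0]
[132.0, 0.0, 48.0] [0.0, 0.0, 0.0]
```

{"method": "carry_out", "body": {"plan": [[[-5,0,-2],[0,-0.13,0]],[[-10,1,-4],[0,-0.26,0]],[[-16,2,-5],[0,-0.39,0.005]],[[-21,2,-7],[0,-0.521,0.007]],[[-21,2,-7],[0,-0.521,0.007]]]}}

```text
time: 25.7
tcp_pos: [0.4738, -0.0072, 0.1575]
orientation: [2.482, 1.745, -0.222]
contact_force: [-0.0, 0.0, -0.7]
finger_gap: 0.027
grasp_force: 20.0
```

{"method": "carry_out", "body": {"plan": [[[-5,0,-2],[0,-0.13,0]],[[-11,0,-3],[0,-0.26,0]],[[-16,0,-5],[0,-0.39,0]],[[-22,0,-6],[0,-0.524,0]],[[-22,0,-6],[0,-0.524,0]]]}}

```text
time: 26.2
tcp_pos: [0.4656, -0.0269, 0.1656]
orientation: [2.159, 1.514, -0.794]
contact_force: [1.2, 0.7, -0.1]
finger_gap: 0.0266
grasp_force: 20.0
```

{"method": "carry_out", "body": {"plan": [[[-5,0,-2],[0,-0.13,0]],[[-11,0,-3],[0,-0.26,0]],[[-16,0,-5],[0,-0.39,0]],[[-22,0,-6],[0,-0.524,0]],[[-22,0,-6],[0,-0.524,0]]]}}

```text
time: 26.7
tcp_pos: [0.4606, -0.0401, 0.184]
orientation: [1.761, 1.233, -1.241]
contact_force: [0.2, 0.2, -0.1]
finger_gap: 0.0263
grasp_force: 20.0
```

```bash
python3 - <<'E'
from h import *
st=get_state();print(st['joints'].round(2),st['tcp_pos'],st['finger_gap'],st['grasp_force'],(Ro.from_rotvec(st['orientation']).as_matrix()).round(3))
G=[.475,0,.2]
chain([([.475,0,.2],-110,-70),([.475,0,.07],-110,-70)])
s=snap('scene','s1.png');P=cloud(s)
m=(abs(P[...,0]-.475)<.06)&(abs(P[...,1])<.03)&(P[...,2]>.1)&(P[...,2]<.27)
c=s['pixels'][90:300,190:430];cv2.imwrite('pics/c6.png',cv2.resize(c[...,::-1],None,fx=2.8,fy=2.8,interpolation=2))
E
```

```text
[ 0.16  0.69  1.5  -0.98  1.76  0.75] [ 0.46061878 -0.04007547  0.18398048] 0.026312248488377415 19.995187534368597 [[ 0.111  0.937 -0.331]
 [ 0.325 -0.349 -0.879]
 [-0.939 -0.01  -0.343]]
[-0.0, -0.0, -2.0] [-0.01, -0.001, 0.007]
[122.0, 0.0, 44.0] [0.0, 0.0, 0.0]
```

View pics/c6.png

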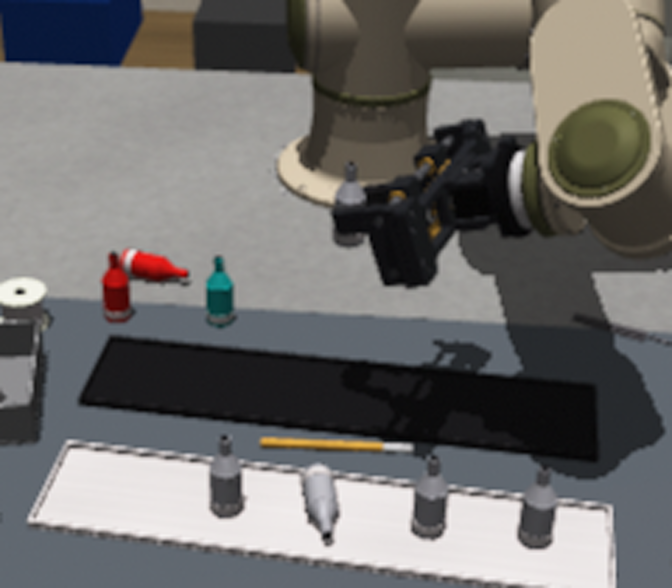

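The nozzle hangs upright in the gripper at crop (348,205), with the ready-lane nozzles undisturbed. I lower it onto the return lane.

{"method": "carry_out", "body": {"plan": [[[38,0,14],[0,0,0]],[[76,0,28],[0,0,0]],[[114,0,42],[0,0,0]],[[140,0,50],[0,0,0]],[[140,0,50],[0,0,0]]]}}

```text
time: 27.25
tcp_pos: [0.461, -0.0392, 0.0358]
orientation: [1.766, 1.23, -1.236]
contact_force: [1.0, 0.4, -0.6]
finger_gap: 0.0265
grasp_force: 20.0
```

```bash
python3 - <<'E'
from h import *
st=get_state();T=st['tcp_pos'];R=Ro.from_rotvec(st['orientation']).as_matrix();print(T,'g',T-.043*R[:,2],st['contact_force'])
s=snap('scene');P=cloud(s)
q=P[(abs(P[...,0]-.485)<.025)&(abs(P[...,1]+.002)<.016)&(P[...,2]>.012)]
print('low pts',np.sort(q[:,2])[:10].round(3),'high',np.sort(q[:,2])[-5:].round(3))
E
```

```text
[ 0.46098395 -0.03922461  0.03581008] g [ 0.47518757 -0.00146034  0.05068009] [ 0.96558522  0.39991683 -0.57048162]
low pts [0.02  0.021 0.022 0.023 0.023 0.024 0.024 0.024 0.024 0.024] high [0.096 0.098 0.098 0.098 0.098]
```

{"method": "carry_out", "body": {"plan": [[[6,0,2],[0,0,0]],[[11,0,4],[0,0,0]],[[13,0,5],[0,0,0]],[[13,0,5],[0,0,0]]]}}

```text
time: 27.7
tcp_pos: [0.4618, -0.0388, 0.0239]
orientation: [1.762, 1.225, -1.232]
contact_force: [-0.5, 0.1, -0.3]
finger_gap: 0.0266
grasp_force: 20.0
```

{"method": "carry_out", "body": {"plan": [[[1,0,0.4],[0,0,0]],[[2,0,0.7],[0,0,0]],[[2,0,0.7],[0,0,0]]]}}

```text
time: 28.0
tcp_pos: [0.4618, -0.0387, 0.0216]
orientation: [1.761, 1.225, -1.232]
contact_force: [-0.4, 0.6, -0.1]
finger_gap: 0.0263
grasp_force: 20.0
```

{"method": "carry_out", "body": {"plan": [[[1,0,0.4],[0,0,0]],[[2,0,0.7],[0,0,0]],[[2,0,0.7],[0,0,0]]]}}

```text
time: 28.3
tcp_pos: [0.4618, -0.0387, 0.0194]
orientation: [1.761, 1.225, -1.232]
contact_force: [-0.4, -0.0, -0.0]
finger_gap: 0.0265
grasp_force: 20.0
```

{"method": "carry_out", "body": {"plan": [[[1,0,0.4],[0,0,0]],[[2,0,0.7],[0,0,0]],[[2,0,0.7],[0,0,0]]]}}

```text
time: 28.6
tcp_pos: [0.4619, -0.0387, 0.0192]
orientation: [1.759, 1.222, -1.234]
contact_force: [-1.8, 2.4, 10.9]
finger_gap: 0.0263
grasp_force: 20.0
```

{"method": "carry_out", "body": {"plan": [[[1,0,0.4],[0,0,0]],[[1,0,0.4],[0,0,0]]]}}

```text
time: 28.8
tcp_pos: [0.4619, -0.0387, 0.0192]
orientation: [1.758, 1.22, -1.235]
contact_force: [-3.2, 3.7, 17.9]
finger_gap: 0.0268
grasp_force: 20.0
```

{"method": "carry_out", "body": {"plan": [[[-2.5,0,-0.9],[0,0,0]],[[-2.5,0,-0.9],[0,0,0]]]}}

```text
time: 29.0
tcp_pos: [0.462, -0.0387, 0.0192]
orientation: [1.761, 1.225, -1.231]
contact_force: [0.6, 0.7, 2.6]
finger_gap: 0.0265
grasp_force: 20.0
```

{"method": "carry_out", "body": {"plan": [[[0,0,0],[0,0,0]],[[0,0,0],[0,0,0]],[[0,0,0],[0,0,0]],[[0,0,0],[0,0,0]]], "claw": 56}}

```text
time: 29.4
tcp_pos: [0.4618, -0.0388, 0.0188]
orientation: [1.761, 1.225, -1.232]
contact_force: [0.3, 0.2, 0.2]
finger_gap: 0.0551
grasp_force: 0.0
```

{"method": "carry_out", "body": {"plan": [[[0,0,-35],[0,0,0]],[[0,0,-70],[0,0,0]],[[-30,0,-90],[0,0,0]],[[-75,0,-110],[0,0,0]],[[-110,0,-110],[0,0,0]]]}}

```text
time: 29.9
tcp_pos: [0.4853, 0.024, 0.1624]
orientation: [1.761, 1.225, -1.228]
contact_force: [0.3, 0.1, 0.0]
finger_gap: 0.056
grasp_force: 0.0
```

```bash
python3 - <<'E'
from h import *
st=get_state();print(st['joints'].round(2),st['tcp_pos'])
s=snap('scene');P=cloud(s)
for b in blobs(s['pixels'],P,.013,(.42,.55,-.2,.2),zmax=.1):print(b[:5])
s=snap('top');P=cloud(s)
for b in blobs(s['pixels'],P,.013,(.42,.75,-.2,.25),zmax=.1):print(b[:5])
# above-grasp goals for tipped checked nozzle
chain([([.60,-.0,.17],-70,-35),([.62,-.0,.17],-30,-5),([.648,-.01,.15],0,20)])
E
```

```text
[ 0.26  0.8   1.34 -0.92  1.84  0.78] [0.48525366 0.02396179 0.16241224]
([313, 219], 209, [0.483, -0.002, 0.043], 0.081, [array([481.,  -1.]), array([21., 28.]), np.float64(13.0)])
([254, 156], 182, [0.648, -0.016, 0.026], 0.035, [array([655., -15.]), array([76., 28.]), np.float64(10.0)])
([195, 150], 90, [0.659, 0.158, 0.051], 0.081, [array([661., 160.]), array([21., 26.]), np.float64(40.0)])
([224, 151], 96, [0.656, 0.072, 0.05], 0.085, [array([659.,  74.]), array([25., 27.]), np.float64(42.0)])
([281, 155], 89, [0.647, -0.096, 0.052], 0.082, [array([650., -95.]), array([27., 24.]), np.float64(1.0)])
([249, 214], 78, [0.473, -0.007, 0.054], 0.082, [array([475.,  -6.]), array([25., 27.]), np.float64(89.0)])
[28.0, 131.0, 10.0] [-0.562, 0.584, -0.441]
[17.0, 21.0, -2.0] [-0.241, 0.502, -0.663]
[-11.0, -2.0, 19.0] [0.069, 0.426, -0.523]
```

```bash
python3 - <<'E'
from h import *
chain([([.47,.02,.20],-90,-40),([.475,.01,.20],-65,-10),([.477,0,.19],-30,0),([.479,-.005,.18],0,0)])
E
```

```text
[-15.0, -4.0, 30.0] [-0.29, 0.515, -0.212]
[14.0, 8.0, 0.0] [-0.186, 0.515, -0.4]
[-1.0, -2.0, 11.0] [-0.053, 0.169, -0.609]
[-4.0, -3.0, 10.0] [0.0, 0.0, -0.524]
```

{"method": "carry_out", "body": {"plan": [[[-4,-1,0],[-0.07,0.13,-0.05]],[[-8,-2,0],[-0.14,0.26,-0.1]],[[-11,-3,0],[-0.22,0.39,-0.16]],[[-15,-4,10],[-0.29,0.515,-0.212]],[[-15,-4,10],[-0.29,0.515,-0.212]]]}}

```text
time: 30.5
tcp_pos: [0.475, 0.0098, 0.1718]
orientation: [1.817, 1.822, -0.664]
contact_force: [-0.2, 0.2, 0.2]
finger_gap: 0.0562
grasp_force: 0.0
```

{"method": "carry_out", "body": {"plan": [[[4,2,0],[-0.045,0.12,-0.09]],[[8,4,0],[-0.09,0.24,-0.18]],[[11,6,0],[-0.13,0.36,-0.28]],[[14,8,0],[-0.16,0.44,-0.34]],[[14,8,0],[-0.186,0.515,-0.4]]]}}

```text
time: 31.0
tcp_pos: [0.4838, 0.0214, 0.1608]
orientation: [1.609, 2.533, -0.146]
contact_force: [0.9, 0.1, -0.6]
finger_gap: 0.0561
grasp_force: 0.0
```

{"method": "carry_out", "body": {"plan": [[[0,0,0],[-0.01,0.04,-0.14]],[[0,-1,3],[-0.025,0.08,-0.28]],[[-1,-2,6],[-0.04,0.12,-0.42]],[[-1,-2,8],[-0.05,0.16,-0.55]],[[-1,-2,8],[-0.053,0.169,-0.609]]]}}

```text
time: 31.5
tcp_pos: [0.4827, 0.018, 0.1524]
orientation: [-0.806, -3.024, 0.005]
contact_force: [-0.5, 0.1, 0.5]
finger_gap: 0.0557
grasp_force: 0.0
```

```bash
python3 - <<'E'
from h import *
st=get_state();print(st['tcp_pos'],st['joints'].round(2))
goal([.479,-.005,.125],D)
E
```

```text
[0.48272738 0.01800562 0.15237551] [-0.2   0.28  1.68 -0.    1.19 -1.25]
shift [ -8.5 -21.6  27.4] turn [-0.004 -0.012 -0.521]
```

{"method": "carry_out", "body": {"plan": [[[-2,-5,7],[0,0,-0.13]],[[-4,-11,14],[0,-0.01,-0.26]],[[-6,-16,20],[0,-0.01,-0.39]],[[-8.5,-21.6,27],[-0.004,-0.012,-0.521]],[[-8.5,-21.6,27],[-0.004,-0.012,-0.521]]]}}

```text
time: 32.0
tcp_pos: [0.4785, -0.0048, 0.1252]
orientation: [0.005, 3.142, -0.0]
contact_force: [0.0, -0.3, -0.2]
finger_gap: 0.056
grasp_force: 0.0
```

```bash
python3 - <<'E'
from h import *
s,P=wl(reg=(.43,.55,-.07,.07),zm=.013)
for b in blobs(s['pixels'],P,.066,(.4,.55,-.05,.05)):print(b[:5])
goal([.479,-.005,-.007],D)
E
```

```text
j [-0.255  0.291  1.743 -0.     1.107 -1.823] tcp [ 0.4785 -0.0048  0.1252] F [ 0.  -0.3 -0.2]
cam [ 0.3989 -0.0031  0.309 ]
([284, 197], 1091, [0.47, -0.001, 0.054], 0.082, [array([474.,  -1.]), array([26., 28.]), np.float64(5.0)])
([285, 210], 186, [0.474, -0.001, 0.078], 0.082, [array([475.,  -1.]), array([9., 9.]), np.float64(1.0)])
shift [ -0.   -0.4 132.9] turn [-0.     0.001 -0.007]
```

{"method": "carry_out", "body": {"plan": [[[2,2.5,45],[0,0,0]],[[2,2.5,90],[0,0,0]],[[2,2.5,120],[0,0,0]],[[2,2.5,131],[0,0,0]],[[2,2.5,131],[0,0,0]]]}}

```text
time: 32.55
tcp_pos: [0.4775, -0.002, -0.0047]
orientation: [0.007, 3.139, -0.001]
contact_force: [-0.5, -0.2, 1.2]
finger_gap: 0.056
grasp_force: 0.0
```

{"method": "carry_out", "body": {"plan": [[[0,0,0],[0,0,0]],[[0,0,0],[0,0,0]],[[0,0,0],[0,0,0]],[[0,0,0],[0,0,0]],[[0,0,0],[0,0,0]]], "claw": 15, "force": 15}}

```text
time: 33.05
tcp_pos: [0.4783, -0.0024, -0.0033]
orientation: [0.005, 3.135, -0.002]
contact_force: [-0.9, 0.7, 7.4]
finger_gap: 0.0277
grasp_force: 15.0
```

{"method": "carry_out", "body": {"plan": [[[0,0,-45],[0,0,0]],[[0,0,-90],[0,0,0]],[[0,0,-125],[0,0,0]],[[-25,35,-125],[0,0,0]],[[-50,70,-125],[0,0,0]]]}}

```text
time: 33.55
tcp_pos: [0.5285, 0.0681, 0.1227]
orientation: [0.008, 3.134, -0.002]
contact_force: [1.6, -0.0, -1.3]
finger_gap: 0.0279
grasp_force: 15.0
```

{"method": "carry_out", "body": {"plan": [[[0,45,0],[0,0,0]],[[0,90,0],[0,0,0]],[[0,135,0],[0,0,0]],[[0,180,0],[0,0,0]],[[0,225,0],[0,0,0]]]}}

```text
time: 34.05
tcp_pos: [0.5276, 0.2945, 0.1209]
orientation: [0.005, 3.137, -0.002]
contact_force: [0.3, 0.1, -0.4]
finger_gap: 0.0277
grasp_force: 15.0
```

{"method": "carry_out", "body": {"plan": [[[0,40,0],[0,0,0]],[[0,77,0],[0,0,0]],[[0,77,30],[0,0,0]],[[0,77,50],[0,0,0]],[[0,77,50],[0,0,0]]], "force": 8}}

```text
time: 34.55
tcp_pos: [0.5268, 0.3691, 0.0678]
orientation: [-0.004, -3.141, 0.006]
contact_force: [-0.0, -0.4, -1.0]
finger_gap: 0.0278
grasp_force: 8.0
```

```bash
python3 - <<'E'
from h import *
s,P=prof()
goal([.528,.3687,.068],D)
E
```

```text
tcp [0.5279 0.3693 0.07  ] gap 0.0283 F [-0.1 -0.  -0. ]
160 [0.486 0.371 0.007] 170 [0.492 0.371 0.016] 180 [0.5   0.371 0.015] 190 [0.506 0.371 0.021] 200 [0.513 0.371 0.023] 210 [0.516 0.371 0.038] 220 [0.518 0.371 0.052] 230 [0.51  0.371 0.09 ] 240 [0.511 0.371 0.104] 250 [0.511 0.371 0.115] 260 [0.512 0.371 0.123] 270 [0.515 0.371 0.127] 280 [0.517 0.371 0.133] 290 [0.519 0.371 0.136] 300 [0.519 0.371 0.145] 310 [0.519 0.371 0.151] 320 [0.524 0.371 0.151] 330 [0.501 0.371 0.186] 
top of tube [0.5092 0.3705 0.1968] 298
shift [-0.1 -0.6  2. ] turn [-0.002  0.002 -0.003]
```

{"method": "carry_out", "body": {"plan": [[[-1,-0.6,8],[0,0,0]],[[-1,-0.6,16],[0,0,0]],[[-1,-0.6,24],[0,0,0]],[[-1,-0.6,27],[0,0,0]]]}}

```text
time: 35.0
tcp_pos: [0.5294, 0.3687, 0.0429]
orientation: [0.005, 3.138, -0.002]
contact_force: [0.4, 0.3, -0.4]
finger_gap: 0.028
grasp_force: 8.0
```

{"method": "carry_out", "body": {"plan": [[[0,0,2],[0,0,0]],[[0,0,4],[0,0,0]],[[0,0,6],[0,0,0]],[[0,0,7],[0,0,0]],[[0,0,7],[0,0,0]]]}}

```text
time: 35.5
tcp_pos: [0.5308, 0.3693, 0.0386]
orientation: [0.004, 3.134, 0.0]
contact_force: [-0.3, -0.6, 7.3]
finger_gap: 0.0282
grasp_force: 8.1
```

{"method": "carry_out", "body": {"plan": [[[0,0,1],[0,0,0]],[[0,0,2],[0,0,0]],[[0,0,2],[0,0,0]]]}}

```text
time: 35.8
tcp_pos: [0.5314, 0.3696, 0.0374]
orientation: [0.004, 3.132, 0.002]
contact_force: [0.4, -0.6, 12.0]
finger_gap: 0.0283
grasp_force: 8.1
```

{"method": "carry_out", "body": {"plan": [[[0,0,-5],[0,0,0]],[[0,0,-5],[0,0,0]]]}}

```text
time: 36.0
tcp_pos: [0.53, 0.3692, 0.0405]
orientation: [0.004, 3.136, -0.001]
contact_force: [0.1, 0.3, 0.4]
finger_gap: 0.0284
grasp_force: 8.0
```

{"method": "carry_out", "body": {"plan": [[[0,0,0],[0,0,0]],[[0,0,0],[0,0,0]],[[0,0,0],[0,0,0]],[[0,0,0],[0,0,0]],[[0,0,0],[0,0,0]]], "claw": 36}}

```text
time: 36.5
tcp_pos: [0.5296, 0.369, 0.0397]
orientation: [0.004, 3.137, -0.002]
contact_force: [-0.2, 0.5, -1.1]
finger_gap: 0.0358
grasp_force: 0.0
```

```bash
python3 - <<'E'
from h import *
s,P=prof()
E
```

```text
tcp [0.5296 0.3689 0.0397] gap 0.0361 F [0.2 0.3 0.2]
160 [0.485 0.371 0.004] 170 [0.489 0.371 0.017] 180 [0.497 0.371 0.015] 190 [0.503 0.371 0.016] 200 [0.508 0.371 0.022] 210 [0.515 0.371 0.022] 220 [0.516 0.371 0.038] 230 [0.513 0.371 0.063] 240 [0.514 0.371 0.074] 250 [0.513 0.371 0.087] 260 [0.514 0.371 0.095] 270 [0.517 0.371 0.099] 280 [0.52  0.371 0.103] 290 [0.523 0.371 0.107] 300 [0.523 0.371 0.114] 310 [0.523 0.371 0.12 ] 320 [0.526 0.371 0.123] 330 [0.503 0.371 0.157] 
top of tube [0.5113 0.3703 0.1688] 325
```

It rests on the taper when freed (collar top ≈0.092), so this one is tight too and goes in the reject box.

{"method": "carry_out", "body": {"plan": [[[0,0,0],[0,0,0]],[[0,0,0],[0,0,0]],[[0,0,0],[0,0,0]],[[0,0,0],[0,0,0]]], "claw": 15, "force": 15}}

```text
time: 36.95
tcp_pos: [0.5297, 0.3689, 0.0398]
orientation: [0.004, 3.137, -0.002]
contact_force: [0.3, 0.4, -0.8]
finger_gap: 0.028
grasp_force: 15.0
```

{"method": "carry_out", "body": {"plan": [[[0,0,-45],[0,0,0]],[[0,0,-85],[0,0,0]],[[0,-45,-85],[0,0,0]],[[0,-90,-85],[0,0,0]],[[0,-135,-85],[0,0,0]]]}}

```text
time: 37.45
tcp_pos: [0.5285, 0.2327, 0.1251]
orientation: [0.003, 3.136, -0.002]
contact_force: [1.5, -0.3, -0.3]
finger_gap: 0.028
grasp_force: 15.0
```

{"method": "carry_out", "body": {"plan": [[[0,-45,0],[0,0,0]],[[0,-90,0],[0,0,0]],[[0,-135,0],[0,0,0]],[[0,-180,0],[0,0,0]],[[0,-225,0],[0,0,0]]]}}

```text
time: 37.95
tcp_pos: [0.528, 0.0073, 0.1254]
orientation: [0.004, 3.136, -0.002]
contact_force: [1.0, 0.5, -0.8]
finger_gap: 0.0277
grasp_force: 15.0
```

{"method": "carry_out", "body": {"plan": [[[0,-45,0],[0,0,0]],[[0,-90,0],[0,0,0]],[[0,-135,0],[0,0,0]],[[0,-180,0],[0,0,0]],[[0,-225,0],[0,0,0]]]}}

```text
time: 38.45
tcp_pos: [0.5273, -0.2178, 0.1256]
orientation: [0.005, 3.137, -0.002]
contact_force: [0.7, 0.2, -0.2]
finger_gap: 0.028
grasp_force: 15.0
```

{"method": "carry_out", "body": {"plan": [[[10,-45,0],[0,0,0]],[[20,-90,0],[0,0,0]],[[30,-135,0],[0,0,0]],[[37,-160,0],[0,0,0]],[[37,-160,0],[0,0,0]]]}}

```text
time: 38.95
tcp_pos: [0.4888, -0.3788, 0.125]
orientation: [0.011, 3.137, -0.002]
contact_force: [-0.2, 0.8, -0.5]
finger_gap: 0.0276
grasp_force: 15.0
```

```bash
python3 - <<'E'
from h import *
st=get_state();print(st['tcp_pos'],st['grasp_force'],st['joints'].round(2))
s=snap('wrist');P=wcloud(s)
for b in blobs(s['pixels'],P,.055,(.45,.6,-.44,-.29),zmax=.09):print('box',b)
goal([.492,-.380,.0],D)
E
```

```text
[ 0.4887939  -0.378826    0.12499438] 14.99261648976244 [-0.85  0.58  1.31  0.    1.25 -2.41]
box ([330, 247], 346, [0.522, -0.337, 0.061], 0.079, [array([ 523., -337.]), array([16., 21.]), np.float64(1.0)], [153, 155, 164])
shift [ -1.9  -3.2 125. ] turn [-0.001  0.005 -0.005]
```

{"method": "carry_out", "body": {"plan": [[[-2,-2,45],[0,0,0]],[[-2,-2,85],[0,0,0]],[[-2,-2,115],[0,0,0]],[[-2,-2,124],[0,0,0]],[[-2,-2,124],[0,0,0]]]}}

```text
time: 39.5
tcp_pos: [0.493, -0.3768, 0.0011]
orientation: [0.003, 3.138, 0.0]
contact_force: [0.6, -0.5, -1.1]
finger_gap: 0.0279
grasp_force: 15.0
```

{"method": "carry_out", "body": {"plan": [[[0,0,0],[0,0,0]],[[0,0,0],[0,0,0]],[[0,0,0],[0,0,0]],[[0,0,0],[0,0,0]]], "claw": 40}}

```text
time: 39.9
tcp_pos: [0.493, -0.3782, 0.0023]
orientation: [0.004, 3.136, -0.003]
contact_force: [0.2, 0.3, -0.6]
finger_gap: 0.0399
grasp_force: 0.0
```

{"method": "carry_out", "body": {"plan": [[[0,0,-40],[0,0,0]],[[0,0,-80],[0,0,0]],[[0,0,-125],[0,0,0]],[[0,0,-150],[0,0,0]],[[0,0,-150],[0,0,0]]]}}

```text
time: 40.4
tcp_pos: [0.4932, -0.379, 0.1559]
orientation: [0.004, 3.132, -0.011]
contact_force: [0.8, -0.2, 0.1]
finger_gap: 0.04
grasp_force: 0.0
```

```bash
python3 - <<'E'
from h import *
s,P=wl(reg=(.4,.75,-.46,.1),zm=.013)
for b in blobs(s['pixels'],P,.055,(.44,.6,-.44,-.29)):print('box',b)
s=snap('top');P=cloud(s)
for b in blobs(s['pixels'],P,.013,(.42,.75,-.2,.25),zmax=.1):print(b[:5])
# chain to tipped checked nozzle (alpha 20, phi -10..0)
R=Rg(-8,20);chain([([.5,-.30,.2],0,0),([.57,-.12,.2],0,10),([.648,-.012,.15],0,20)])
E
```

```text
j [-0.845  0.556  1.261  0.003  1.314 -2.413] tcp [ 0.4932 -0.379   0.1559] F [ 0.8 -0.2  0.1]
cam [ 0.4118 -0.3762  0.339 ]
([327, 99], 494, [0.405, -0.337, 0.041], 0.043, [array([ 406., -337.]), array([45., 13.]), np.float64(90.0)])
([302, 194], 3607, [0.498, -0.357, 0.036], 0.049, [array([ 527., -362.]), array([141., 151.]), np.float64(11.0)])
([283, 187], 871, [0.485, -0.377, 0.053], 0.082, [array([ 489., -377.]), array([25., 28.]), np.float64(1.0)])
([323, 223], 958, [0.52, -0.339, 0.05], 0.081, [array([ 525., -337.]), array([27., 28.]), np.float64(69.0)])
([281, 283], 1395, [0.598, -0.38, 0.032], 0.049, [array([ 599., -379.]), array([17., 88.]), np.float64(1.0)])
([488, 299], 234, [0.644, -0.098, 0.025], 0.042, [array([646., -98.]), array([12., 28.]), np.float64(46.0)])
([339, 356], 396, [0.698, -0.309, 0.047], 0.049, [array([ 700., -308.]), array([31., 34.]), np.float64(0.0)])
box ([283, 193], 427, [0.487, -0.377, 0.066], 0.082, [array([ 489., -377.]), array([19., 21.]), np.float64(14.0)], [141, 142, 150])
box ([326, 231], 412, [0.523, -0.338, 0.065], 0.081, [array([ 525., -338.]), array([19., 21.]), np.float64(21.0)], [156, 158, 167])
([254, 156], 180, [0.647, -0.016, 0.027], 0.037, [array([654., -15.]), array([75., 28.]), np.float64(9.0)])
([195, 150], 97, [0.659, 0.158, 0.05], 0.081, [array([660., 160.]), array([22., 26.]), np.float64(42.0)])
([224, 152], 98, [0.656, 0.072, 0.049], 0.081, [array([658.,  73.]), array([25., 27.]), np.float64(51.0)])
([281, 155], 85, [0.648, -0.096, 0.053], 0.082, [array([650., -95.]), array([25., 24.]), np.float64(1.0)])
[-8.0, 78.0, -6.0] [-0.001, 0.005, -0.003]
[-63.0, 180.0, -1.0] [0.0, 0.175, 0.0]
[-78.0, 108.0, 35.0] [0.0, 0.175, 0.0]
```

Two rejects are in the box. The gripper body would hit the neighbours if it tilts back over the tipped checked nozzle. So I'll lift it with a forward tilt, lay it in the empty return lane and stand it up from there.

```bash
python3 - <<'E'
from kin import *
from h import *
j=get_state()['joints']
for g,ph,al in [([.5,-.3,.2],0,0),([.56,-.15,.2],0,-14),([.6,-.015,.2],10,-28),([.648,-.015,.017],10,-28)]:
    R=Rg(ph,al);j,e,a=ik(tcpfor(g,R),R,j);print(j.round(2),round(e,4),round(a,3))
chain([([.5,-.3,.2],0,0),([.55,-.15,.2],5,-14),([.6,-.012,.2],10,-28)])
E
```

```text
[-0.74  0.48  1.38  0.    1.28 -2.31] 0.0 0.0
[-0.51  0.35  1.58  0.14  0.99 -2.15] 0.0 0.0
[-0.31  0.3   1.72  0.34  0.71 -2.27] 0.0 0.0
[-0.28  0.64  1.74  0.6   0.38 -2.54] 0.0 0.0
[-8.0, 78.0, -6.0] [-0.001, 0.005, -0.003]
[-60.0, 151.0, -1.0] [-0.011, -0.244, -0.087]
[-70.0, 135.0, 14.0] [-0.031, -0.244, -0.082]
```

{"method": "carry_out", "body": {"plan": [[[-4,39,-3],[0,0,0]],[[-8,78,-6],[0,0,0]],[[-26,118,-6],[0,-0.06,-0.02]],[[-45,158,-7],[0,-0.13,-0.045]],[[-68,229,-7],[-0.011,-0.24,-0.087]]], "claw": 50}}

```text
time: 41.0
tcp_pos: [0.5536, -0.1707, 0.1571]
orientation: [-0.124, 2.892, 0.015]
contact_force: [1.1, 0.5, 0.1]
finger_gap: 0.0499
grasp_force: 0.0
```

```bash
python3 - <<'E'
from h import *
chain([([.6,-.014,.2],10,-28)])
E
```

```text
[-78.0, 154.0, 15.0] [-0.032, -0.242, -0.083]
```

{"method": "carry_out", "body": {"plan": [[[-20,40,4],[-0.008,-0.06,-0.02]],[[-40,80,8],[-0.016,-0.12,-0.04]],[[-60,120,12],[-0.024,-0.18,-0.06]],[[-78,154,15],[-0.032,-0.242,-0.083]],[[-78,154,15],[-0.032,-0.242,-0.083]]]}}

```text
time: 41.5
tcp_pos: [0.6179, -0.0085, 0.1603]
orientation: [-0.235, 2.648, 0.06]
contact_force: [0.3, -0.3, -0.3]
finger_gap: 0.0498
grasp_force: 0.0
```

```bash
python3 - <<'E'
from h import *
s,P=wl(reg=(.58,.72,-.15,.15),zm=.013)
for zz in(.1,.017):chain([([.648,-.014,zz],10,-28)])
E
```

```text
j [-0.306  0.31   1.71   0.339  0.715 -2.265] tcp [ 0.6179 -0.0085  0.1603] F [ 0.3 -0.3 -0.3]
cam [ 0.4652 -0.0346  0.2862]
([272, 148], 1348, [0.643, -0.012, 0.028], 0.034, [array([655., -11.]), array([76., 28.]), np.float64(9.0)])
([188, 152], 1320, [0.645, -0.089, 0.047], 0.082, [array([649., -90.]), array([29., 22.]), np.float64(80.0)])
([357, 182], 1211, [0.654, 0.075, 0.046], 0.081, [array([658.,  77.]), array([22., 28.]), np.float64(31.0)])
[2.0, -9.0, 110.0] [0.001, -0.005, 0.001]
[41.0, -9.0, 184.0] [0.001, -0.005, 0.001]
```

{"method": "carry_out", "body": {"plan": [[[1,-4,40],[0,0,0]],[[1,-9,80],[0,0,0]],[[2,-9,110],[0,-0.005,0]],[[10,-9,125],[0,-0.005,0]],[[20,-9,144],[0,-0.005,0]]]}}

```text
time: 42.05
tcp_pos: [0.6691, -0.0139, 0.0241]
orientation: [-0.228, 2.643, 0.056]
contact_force: [0.7, -0.9, 0.8]
finger_gap: 0.0501
grasp_force: 0.0
```

```bash
python3 - <<'E'
from h import *
s,P=wl(reg=(.58,.74,-.15,.15),zm=.013)
chain([([.648,-.014,.017],10,-28)])
E
```

```text
j [-0.286  0.604  1.674  0.482  0.464 -2.419] tcp [ 0.6691 -0.0139  0.0241] F [ 0.7 -0.9  0.8]
cam [ 0.5155 -0.0391  0.1491]
([290, 211], 3328, [0.64, -0.013, 0.028], 0.033, [array([655.,  -9.]), array([76., 29.]), np.float64(12.0)])
([234, 293], 29175, [0.616, -0.037, 0.091], 0.12, [array([622., -10.]), array([206.,  88.]), np.float64(87.0)])
([505, 316], 1733, [0.588, 0.049, 0.114], 0.12, [array([593.,  52.]), array([39., 16.]), np.float64(36.0)])
[18.0, 3.0, 37.0] [0.001, -0.004, -0.003]
```

{"method": "carry_out", "body": {"plan": [[[6,1,12],[0,0,0]],[[12,2,24],[0,0,0]],[[15,2,31],[0,0,0]],[[18,2,37],[0,0,0]],[[18,2,37],[0,0,0]]]}}

```text
time: 42.6
tcp_pos: [0.6705, -0.0104, -0.0157]
orientation: [-0.23, 2.642, 0.057]
contact_force: [0.7, 0.0, -0.2]
finger_gap: 0.0499
grasp_force: 0.0
```

{"method": "carry_out", "body": {"plan": [[[0,0,0],[0,0,0]],[[0,0,0],[0,0,0]],[[0,0,0],[0,0,0]],[[0,0,0],[0,0,0]],[[0,0,0],[0,0,0]]], "claw": 15, "force": 20}}

```text
time: 43.1
tcp_pos: [0.671, -0.0105, -0.0146]
orientation: [-0.23, 2.64, 0.056]
contact_force: [-0.5, 0.3, 2.8]
finger_gap: 0.0265
grasp_force: 20.0
```

```bash
python3 - <<'E'
from h import *
st=get_state();print(st['tcp_pos'],st['contact_force'],st['joints'].round(2))
chain([([.648,-.014,.15],10,-28),([.56,0,.15],10,-28),([.47,0,.15],10,-28),([.47,0,.05],10,-28)])
E
```

```text
[ 0.67099513 -0.01045449 -0.01457834] [-0.49490479  0.26346807  2.76749297] [-0.28  0.67  1.68  0.57  0.39 -2.51]
[-57.0, 0.0, -113.0] [-0.001, 0.004, -0.0]
[74.0, 29.0, -40.0] [0.0, 0.0, 0.0]
[78.0, 16.0, -42.0] [0.0, 0.0, 0.0]
[47.0, 0.0, 88.0] [0.0, 0.0, 0.0]
```

```bash
python3 - <<'E'
from kin import *
from h import *
j=get_state()['joints']
W=[([.648,-.014,.15],10,-28),([.58,0,.17],-20,-28),([.52,0,.17],-50,-28),([.475,0,.17],-80,-28),([.475,0,.15],-105,-28),([.475,0,.019],-105,-28),([.475,0,.15],-105,-28),([.475,0,.15],-105,20),([.475,0,.017],-105,20)]
for g,ph,al in W:
    R=Rg(ph,al);j,e,a=ik(tcpfor(g,R),R,j);print(ph,al,g,j.round(2),round(e,4),round(a,3))
chain(W[:6])
E
```

```text
10 -28 [0.648, -0.014, 0.15] [-0.28  0.45  1.64  0.35  0.64 -2.27] 0.0 0.0
-20 -28 [0.58, 0, 0.17] [-0.16  0.3   1.8  -0.16  0.56 -1.27] 0.0 0.0
-50 -28 [0.52, 0, 0.17] [-0.06  0.26  1.86 -0.53  0.74 -0.42] 0.0 0.0
-80 -28 [0.475, 0, 0.17] [-0.01  0.29  1.82 -0.57  1.02  0.12] 0.0 0.0
-105 -28 [0.475, 0, 0.15] [-0.01  0.41  1.7  -0.51  1.21  0.48] 0.0 0.0
-105 -28 [0.475, 0, 0.019] [-0.01  0.6   1.8  -0.59  0.96  0.65] 0.0 0.0
-105 -28 [0.475, 0, 0.15] [-0.01  0.41  1.7  -0.51  1.21  0.48] 0.0 0.0
-105 20 [0.475, 0, 0.15] [-0.43  0.28  1.85  0.39  1.1  -0.36] 0.0 0.0
-105 20 [0.475, 0, 0.017] [-0.43  0.49  1.97  0.49  0.8  -0.53] 0.0 0.0
[-57.0, 0.0, -113.0] [-0.001, 0.004, -0.0]
[50.0, 16.0, -49.0] [0.246, -0.0, 0.462]
[52.0, -31.0, -28.0] [0.246, 0.0, 0.462]
[28.0, -45.0, -15.0] [0.246, -0.0, 0.462]
[11.0, -9.0, 17.0] [0.205, -0.0, 0.385]
[62.0, 0.0, 116.0] [0.0, 0.0, 0.0]
```

{"method": "carry_out", "body": {"plan": [[[-15,0,-30],[0,0,0]],[[-30,0,-60],[0,0,0]],[[-45,0,-90],[0,0,0]],[[-57,0,-113],[0,0,0]],[[-57,0,-113],[0,0,0]]]}}

```text
time: 43.6
tcp_pos: [0.6692, -0.0113, 0.1155]
orientation: [-0.23, 2.635, 0.053]
contact_force: [0.8, -0.3, -0.4]
finger_gap: 0.0266
grasp_force: 20.0
```

{"method": "carry_out", "body": {"plan": [[[10,3,-10],[0.05,0,0.09]],[[20,6,-20],[0.1,0,0.18]],[[30,10,-30],[0.15,0,0.28]],[[40,13,-40],[0.2,0,0.37]],[[50,16,-49],[0.246,0,0.462]]]}}

```text
time: 44.1
tcp_pos: [0.5974, -0.0064, 0.1297]
orientation: [0.468, 2.615, -0.116]
contact_force: [0.5, 0.8, -0.9]
finger_gap: 0.0261
grasp_force: 20.0
```

{"method": "carry_out", "body": {"plan": [[[0,0,0],[0,0,0]]]}}

```text
time: 44.2
tcp_pos: [0.5975, -0.0055, 0.13]
orientation: [0.462, 2.616, -0.115]
contact_force: [0.6, -0.4, -0.6]
finger_gap: 0.0263
grasp_force: 20.0
```

```bash
python3 - <<'E'
from h import *
st=get_state();print(st['joints'].round(2),st['grasp_force'])
chain([([.52,0,.17],-50,-28),([.475,0,.17],-80,-28),([.475,0,.15],-105,-28)])
E
```

```text
[-0.16  0.32  1.79 -0.16  0.56 -1.27] 19.994045519270003
[50.0, -31.0, -29.0] [0.246, 0.001, 0.462]
[28.0, -45.0, -15.0] [0.246, -0.0, 0.462]
[11.0, -9.0, 17.0] [0.205, -0.0, 0.385]
```

{"method": "carry_out", "body": {"plan": [[[10,-6,-6],[0.05,0,0.09]],[[20,-12,-12],[0.1,0,0.18]],[[30,-18,-18],[0.15,0,0.28]],[[40,-25,-24],[0.2,0,0.37]],[[50,-31,-29],[0.246,0,0.462]]]}}

```text
time: 44.7
tcp_pos: [0.5333, -0.0159, 0.1318]
orientation: [1.135, 2.433, -0.283]
contact_force: [-0.2, 0.2, -0.8]
finger_gap: 0.0263
grasp_force: 20.0
```

{"method": "carry_out", "body": {"plan": [[[6,-9,-3],[0.05,0,0.09]],[[12,-18,-6],[0.1,0,0.18]],[[18,-27,-9],[0.15,0,0.28]],[[24,-36,-12],[0.2,0,0.37]],[[28,-45,-15],[0.246,0,0.462]]]}}

```text
time: 45.2
tcp_pos: [0.4783, -0.0201, 0.1314]
orientation: [1.759, 2.097, -0.438]
contact_force: [0.3, -0.2, -0.7]
finger_gap: 0.0264
grasp_force: 20.0
```

{"method": "carry_out", "body": {"plan": [[[3,-2,4],[0.05,0,0.1]],[[6,-5,8],[0.1,0,0.19]],[[8,-7,12],[0.15,0,0.29]],[[11,-9,17],[0.205,0,0.385]],[[11,-9,17],[0.205,0,0.385]]]}}

```text
time: 45.7
tcp_pos: [0.47, -0.0204, 0.1108]
orientation: [2.216, 1.704, -0.552]
contact_force: [-0.7, 0.4, -0.2]
finger_gap: 0.0259
grasp_force: 20.0
```

```bash
python3 - <<'E'
from h import *
st=get_state();print(st['joints'].round(2),st['tcp_pos'],st['grasp_force'])
chain([([.475,0,.15],-105,-28),([.475,0,.025],-105,-28)])
E
```

```text
[-0.02  0.43  1.68 -0.51  1.2   0.47] [ 0.47000239 -0.02038785  0.11075249] 19.993501086719334
[0.0, -0.0, -2.0] [-0.002, -0.002, 0.003]
[59.0, 0.0, 110.0] [0.0, 0.0, 0.0]
```

{"method": "carry_out", "body": {"plan": [[[18,0,34],[0,0,0]],[[36,0,68],[0,0,0]],[[50,0,95],[0,0,0]],[[56,0,105],[0,0,0]],[[58,0,108],[0,0,0]]]}}

```text
time: 46.2
tcp_pos: [0.4699, -0.0199, -0.0107]
orientation: [2.213, 1.702, -0.552]
contact_force: [0.2, 0.5, -0.8]
finger_gap: 0.0266
grasp_force: 20.0
```

{"method": "carry_out", "body": {"plan": [[[0.4,0,0.7],[0,0,0]],[[0.8,0,1.5],[0,0,0]]]}}

```text
time: 46.4
tcp_pos: [0.4711, -0.02, -0.0104]
orientation: [2.213, 1.698, -0.547]
contact_force: [0.2, 0.5, -1.2]
finger_gap: 0.0263
grasp_force: 20.0
```

{"method": "carry_out", "body": {"plan": [[[0,0,0],[0,0,0]],[[0,0,0],[0,0,0]],[[0,0,0],[0,0,0]],[[0,0,0],[0,0,0]]], "claw": 54}}

```text
time: 46.8
tcp_pos: [0.4704, -0.02, -0.0113]
orientation: [2.214, 1.697, -0.549]
contact_force: [-0.5, 0.1, 0.2]
finger_gap: 0.0536
grasp_force: 0.0
```

{"method": "carry_out", "body": {"plan": [[[0,0,-40],[0,0,0]],[[0,0,-80],[0,0,0]],[[0,0,-120],[0,0,0]],[[0,0,-140],[0,0,0]],[[0,0,-140],[0,0,0]]]}}

```text
time: 47.3
tcp_pos: [0.4883, 0.0445, 0.1141]
orientation: [2.213, 1.697, -0.543]
contact_force: [-0.1, -0.0, -0.5]
finger_gap: 0.0541
grasp_force: 0.0
```

```bash
python3 - <<'E'
from h import *
s,P=wl(reg=(.42,.55,-.1,.1),zm=.013)
s=snap('scene');P=cloud(s)
for b in blobs(s['pixels'],P,.013,(.42,.55,-.1,.1),zmax=.1):print(b[:5])
s=snap('top');P=cloud(s)
for b in blobs(s['pixels'],P,.013,(.42,.75,-.2,.25),zmax=.1):print(b[:5])
chain([([.475,0.03,.15],-105,-4),([.475,0,.12],-105,20)])
E
```

```text
j [ 0.108  0.488  1.58  -0.475  1.288  0.555] tcp [0.4883 0.0445 0.1141] F [-0.1 -0.  -0.5]
cam [0.5275 0.1964 0.2396]
([281, 190], 1403, [0.479, 0.01, 0.028], 0.034, [array([475.,  -3.]), array([74., 29.]), np.float64(75.0)])
([314, 225], 213, [0.482, 0.001, 0.024], 0.035, [array([477.,  -6.]), array([77., 30.]), np.float64(74.0)])
([195, 150], 97, [0.659, 0.158, 0.05], 0.08, [array([660., 159.]), array([22., 26.]), np.float64(42.0)])
([224, 151], 96, [0.656, 0.072, 0.05], 0.081, [array([659.,  74.]), array([25., 27.]), np.float64(41.0)])
([281, 155], 88, [0.648, -0.096, 0.052], 0.082, [array([650., -95.]), array([24., 27.]), np.float64(89.0)])
([249, 214], 190, [0.475, -0.003, 0.027], 0.039, [array([473.,  -9.]), array([75., 28.]), np.float64(75.0)])
[-15.0, -7.0, 12.0] [0.0, 0.42, -0.001]
[-9.0, 8.0, 28.0] [0.0, 0.419, -0.0]
```

{"method": "carry_out", "body": {"plan": [[[-4,-2,-7],[0,0.1,0]],[[-8,-3,-14],[0,0.2,0]],[[-11,-5,-8],[0,0.3,0]],[[-15,-7,0],[0,0.42,0]],[[-15,-7,12],[0,0.42,0]]]}}

```text
time: 47.95
tcp_pos: [0.4746, 0.0248, 0.1078]
orientation: [2.462, 1.88, -0.081]
contact_force: [1.2, -0.2, 0.1]
finger_gap: 0.054
grasp_force: 0.0
```

{"method": "carry_out", "body": {"plan": [[[-2,2,0],[0,0.1,0]],[[-4,4,0],[0,0.2,0]],[[-7,6,0],[0,0.3,0]],[[-9,8,10],[0,0.419,0]],[[-9,8,10],[0,0.419,0]]]}}

```text
time: 48.45
tcp_pos: [0.4789, 0.0142, 0.0963]
orientation: [-2.304, -1.758, -0.404]
contact_force: [-0.9, -0.1, -0.2]
finger_gap: 0.0541
grasp_force: 0.0
```

```bash
python3 - <<'E'
from h import *
s,P=wl(reg=(.42,.54,-.08,.08),zm=.013)
chain([([.477,.001,.017],-105,20)])
E
```

```text
j [-0.429  0.322  1.843  0.395  1.075 -0.369] tcp [0.4789 0.0142 0.0963] F [-0.9 -0.1 -0.2]
cam [0.4829 0.0273 0.2964]
([283, 252], 2304, [0.477, 0.003, 0.028], 0.034, [array([475.,  -4.]), array([76., 28.]), np.float64(75.0)])
[-40.0, 2.0, 114.0] [-0.002, 0.001, -0.004]
```

{"method": "carry_out", "body": {"plan": [[[-13,0,38],[0,0,0]],[[-26,1,76],[0,0,0]],[[-35,1,102],[0,0,0]],[[-40,1,114],[0,0,0]],[[-40,1,114],[0,0,0]]]}}

```text
time: 49.0
tcp_pos: [0.4814, 0.0178, -0.0227]
orientation: [-2.301, -1.767, -0.405]
contact_force: [0.6, -0.1, 0.1]
finger_gap: 0.0542
grasp_force: 0.0
```

{"method": "carry_out", "body": {"plan": [[[0,0,0],[0,0,0]],[[0,0,0],[0,0,0]],[[0,0,0],[0,0,0]],[[0,0,0],[0,0,0]],[[0,0,0],[0,0,0]]], "claw": 15, "force": 20}}

```text
time: 49.5
tcp_pos: [0.4826, 0.0167, -0.021]
orientation: [-2.303, -1.768, -0.411]
contact_force: [-1.7, -0.4, 7.9]
finger_gap: 0.0265
grasp_force: 20.0
```

```bash
python3 - <<'E'
from h import *
G=[.475,0,.17]
chain([(G,-105,20),(G,-107,-10),(G,-108,-40),(G,-110,-70),([.475,0,.05],-110,-70)])
E
```

```text
[48.0, -2.0, -143.0] [0.004, -0.001, 0.001]
[-21.0, -0.0, -6.0] [-0.003, -0.524, 0.035]
[-21.0, -0.0, -6.0] [0.007, -0.524, 0.016]
[-21.0, -1.0, -6.0] [0.029, -0.524, 0.02]
[113.0, 0.0, 41.0] [0.0, 0.0, 0.0]
```

{"method": "carry_out", "body": {"plan": [[[14,0,-42],[0,0,0]],[[28,-1,-84],[0,0,0]],[[40,-2,-120],[0,0,0]],[[48,-2,-143],[0,0,0]],[[48,-2,-143],[0,0,0]]]}}

```text
time: 50.0
tcp_pos: [0.4802, 0.013, 0.1319]
orientation: [-2.306, -1.771, -0.414]
contact_force: [-0.2, -0.7, -1.3]
finger_gap: 0.0265
grasp_force: 20.0
```

{"method": "carry_out", "body": {"plan": [[[-5,0,-2],[0,-0.13,0.01]],[[-10,0,-3],[0,-0.26,0.02]],[[-16,0,-5],[0,-0.39,0.03]],[[-21,0,-6],[0,-0.524,0.035]],[[-21,0,-6],[0,-0.524,0.035]]]}}

```text
time: 50.5
tcp_pos: [0.4728, -0.0056, 0.1258]
orientation: [2.433, 1.809, -0.217]
contact_force: [0.2, 0.7, -0.9]
finger_gap: 0.0264
grasp_force: 20.0
```

{"method": "carry_out", "body": {"plan": [[[-5,0,-2],[0,-0.13,0]],[[-10,0,-3],[0,-0.26,0.01]],[[-16,0,-5],[0,-0.39,0.01]],[[-21,0,-6],[0.007,-0.524,0.016]],[[-21,0,-6],[0.007,-0.524,0.016]]]}}

```text
time: 51.0
tcp_pos: [0.4664, -0.0253, 0.1342]
orientation: [2.124, 1.551, -0.779]
contact_force: [1.0, -0.7, -1.6]
finger_gap: 0.0264
grasp_force: 20.0
```

{"method": "carry_out", "body": {"plan": [[[-5,0,-2],[0.01,-0.13,0]],[[-10,0,-3],[0.015,-0.26,0.01]],[[-16,0,-5],[0.02,-0.39,0.01]],[[-21,-1,-6],[0.029,-0.524,0.02]],[[-21,-1,-6],[0.029,-0.524,0.02]]]}}

```text
time: 51.5
tcp_pos: [0.4614, -0.0381, 0.1521]
orientation: [1.757, 1.237, -1.238]
contact_force: [0.5, -0.2, -0.3]
finger_gap: 0.0268
grasp_force: 20.0
```

```bash
python3 - <<'E'
from h import *
st=get_state();print(st['joints'].round(2),st['tcp_pos'],st['grasp_force'])
s=snap('scene');P=cloud(s);g=st['tcp_pos']-.043*Ro.from_rotvec(st['orientation']).as_matrix()[:,2]
q=P[(abs(P[...,0]-g[0])<.03)&(abs(P[...,1]-g[1])<.016)&(P[...,2]>g[2]-.06)&(P[...,2]<g[2]+.08)]
z=np.sort(q[:,2]);print('g',g,'z',z[:6].round(3),z[-5:].round(3))
chain([([.475,0,.05],-110,-70)])
E
```

```text
[ 0.17  0.73  1.51 -0.97  1.73  0.8 ] [ 0.46141608 -0.03806361  0.152108  ] 20.00027652393328
g [ 4.75427036e-01 -1.80830287e-04  1.66858856e-01] z [0.139 0.139 0.139 0.14  0.14  0.14 ] [0.214 0.214 0.215 0.215 0.216]
[111.0, -0.0, 41.0] [-0.004, -0.005, 0.006]
```

{"method": "carry_out", "body": {"plan": [[[35,0,13],[0,0,0]],[[70,0,26],[0,0,0]],[[100,0,37],[0,0,0]],[[119,0,43],[0,0,0]],[[119,0,43],[0,0,0]]]}}

```text
time: 52.05
tcp_pos: [0.462, -0.0379, 0.0272]
orientation: [1.761, 1.234, -1.231]
contact_force: [0.6, 0.0, -0.1]
finger_gap: 0.0266
grasp_force: 20.0
```

{"method": "carry_out", "body": {"plan": [[[1,0,0.4],[0,0,0]],[[2,0,0.7],[0,0,0]],[[2,0,0.7],[0,0,0]]]}}

```text
time: 52.35
tcp_pos: [0.4633, -0.0373, 0.0275]
orientation: [1.758, 1.229, -1.227]
contact_force: [-0.6, 0.4, -0.3]
finger_gap: 0.0267
grasp_force: 20.0
```

{"method": "carry_out", "body": {"plan": [[[1,0,0.4],[0,0,0]],[[2,0,0.7],[0,0,0]],[[2,0,0.7],[0,0,0]]]}}

```text
time: 52.65
tcp_pos: [0.4629, -0.0372, 0.0244]
orientation: [1.756, 1.23, -1.23]
contact_force: [0.0, -0.3, 0.1]
finger_gap: 0.0265
grasp_force: 20.0
```

{"method": "carry_out", "body": {"plan": [[[2,0,0.7],[0,0,0]],[[4,0,1.4],[0,0,0]],[[4,0,1.4],[0,0,0]]]}}

```text
time: 52.95
tcp_pos: [0.4628, -0.0372, 0.0198]
orientation: [1.755, 1.23, -1.23]
contact_force: [0.5, -0.2, -0.8]
finger_gap: 0.0264
grasp_force: 20.0
```

{"method": "carry_out", "body": {"plan": [[[1,0,0.4],[0,0,0]],[[2,0,0.7],[0,0,0]],[[2,0,0.7],[0,0,0]]]}}

```text
time: 53.25
tcp_pos: [0.4628, -0.0372, 0.0179]
orientation: [1.755, 1.23, -1.23]
contact_force: [-0.9, -1.0, -0.5]
finger_gap: 0.0262
grasp_force: 20.0
```

{"method": "carry_out", "body": {"plan": [[[1,0,0.4],[0,0,0]],[[1.5,0,0.5],[0,0,0]]]}}

```text
time: 53.45
tcp_pos: [0.4629, -0.0372, 0.0173]
orientation: [1.754, 1.228, -1.231]
contact_force: [-1.2, 0.8, 7.2]
finger_gap: 0.0264
grasp_force: 20.0
```

{"method": "carry_out", "body": {"plan": [[[1,0,0.4],[0,0,0]],[[1,0,0.4],[0,0,0]]]}}

```text
time: 53.65
tcp_pos: [0.463, -0.0372, 0.0174]
orientation: [1.753, 1.226, -1.231]
contact_force: [-1.6, 1.2, 11.6]
finger_gap: 0.0265
grasp_force: 20.0
```

Contact. I'll release, retreat and re-orient above it.

{"method": "carry_out", "body": {"plan": [[[-1.5,0,-0.5],[0,0,0]],[[-1.5,0,-0.5],[0,0,0]]]}}

```text
time: 53.85
tcp_pos: [0.463, -0.0372, 0.0173]
orientation: [1.755, 1.229, -1.229]
contact_force: [-0.2, 2.1, 3.5]
finger_gap: 0.0265
grasp_force: 20.0
```

{"method": "carry_out", "body": {"plan": [[[0,0,0],[0,0,0]],[[0,0,0],[0,0,0]],[[0,0,0],[0,0,0]],[[0,0,0],[0,0,0]]], "claw": 56}}

```text
time: 54.25
tcp_pos: [0.4628, -0.0372, 0.0168]
orientation: [1.755, 1.23, -1.23]
contact_force: [-0.2, -0.2, -0.8]
finger_gap: 0.0553
grasp_force: 0.0
```

{"method": "carry_out", "body": {"plan": [[[0,0,-35],[0,0,0]],[[0,0,-70],[0,0,0]],[[-30,0,-90],[0,0,0]],[[-75,0,-110],[0,0,0]],[[-110,0,-110],[0,0,0]]]}}

```text
time: 54.75
tcp_pos: [0.4861, 0.0258, 0.1604]
orientation: [1.755, 1.23, -1.225]
contact_force: [1.1, -0.9, -0.1]
finger_gap: 0.0557
grasp_force: 0.0
```

{"method": "carry_out", "body": {"plan": [[[-4,-1,0],[-0.07,0.13,-0.05]],[[-8,-2,0],[-0.14,0.26,-0.1]],[[-11,-3,0],[-0.22,0.39,-0.16]],[[-15,-4,10],[-0.29,0.515,-0.212]],[[-15,-4,10],[-0.29,0.515,-0.212]]]}}

```text
time: 55.25
tcp_pos: [0.476, 0.0115, 0.1706]
orientation: [1.81, 1.826, -0.662]
contact_force: [0.6, -0.4, 0.3]
finger_gap: 0.0562
grasp_force: 0.0
```

{"method": "carry_out", "body": {"plan": [[[4,2,0],[-0.045,0.12,-0.09]],[[8,4,0],[-0.09,0.24,-0.18]],[[11,6,0],[-0.13,0.36,-0.28]],[[14,8,0],[-0.16,0.44,-0.34]],[[14,8,0],[-0.186,0.515,-0.4]]]}}

```text
time: 55.75
tcp_pos: [0.4847, 0.0231, 0.1593]
orientation: [1.6, 2.537, -0.146]
contact_force: [-0.4, -0.5, 0.3]
finger_gap: 0.0557
grasp_force: 0.0
```

{"method": "carry_out", "body": {"plan": [[[0,0,0],[-0.01,0.04,-0.14]],[[0,-1,3],[-0.025,0.08,-0.28]],[[-1,-2,6],[-0.04,0.12,-0.42]],[[-1,-2,8],[-0.05,0.16,-0.55]],[[-1,-2,8],[-0.053,0.169,-0.609]]]}}

```text
time: 56.25
tcp_pos: [0.4837, 0.0197, 0.1509]
orientation: [-0.797, -3.027, 0.007]
contact_force: [0.1, 0.2, -0.0]
finger_gap: 0.0559
grasp_force: 0.0
```

```bash
python3 - <<'E'
from h import *
s,P=wl(reg=(.42,.55,-.1,.1),zm=.013)
s=snap('top');P=cloud(s)
for b in blobs(s['pixels'],P,.013,(.42,.75,-.2,.25),zmax=.1):print(b[:5])
goal([.479,-.003,.125],D)
E
```

```text
j [-0.2    0.28   1.684 -0.004  1.189 -1.254] tcp [0.4837 0.0197 0.1509] F [ 0.1  0.2 -0. ]
cam [0.4166 0.0606 0.3356]
([259, 198], 911, [0.472, 0.003, 0.053], 0.082, [array([475.,   0.]), array([28., 27.]), np.float64(71.0)])
([195, 150], 98, [0.659, 0.158, 0.05], 0.082, [array([660., 160.]), array([22., 26.]), np.float64(47.0)])
([224, 151], 97, [0.656, 0.072, 0.05], 0.081, [array([658.,  74.]), array([26., 27.]), np.float64(45.0)])
([281, 155], 87, [0.648, -0.096, 0.052], 0.081, [array([650., -95.]), array([26., 24.]), np.float64(1.0)])
shift [ -7.5 -22.1  26.2] turn [-0.005 -0.01  -0.518]
```

{"method": "carry_out", "body": {"plan": [[[-2,-5,7],[0,0,-0.13]],[[-4,-11,14],[0,-0.01,-0.26]],[[-6,-16,20],[0,-0.01,-0.39]],[[-7.5,-22,26],[-0.004,-0.01,-0.518]],[[-7.5,-22,26],[-0.004,-0.01,-0.518]]]}}

```text
time: 56.85
tcp_pos: [0.4785, -0.0029, 0.1251]
orientation: [-0.001, -3.141, 0.002]
contact_force: [0.5, 0.5, 0.8]
finger_gap: 0.0559
grasp_force: 0.0
```

```bash
python3 - <<'E'
from h import *
s,P=wl(reg=(.43,.55,-.07,.07),zm=.013)
goal([.477,-.002,-.006],D)
E
```

```text
j [-2.510e-01  2.920e-01  1.743e+00 -1.000e-03  1.107e+00 -1.820e+00] tcp [ 0.4785 -0.0029  0.1251] F [0.5 0.5 0.8]
cam [ 0.3989 -0.0012  0.309 ]
([283, 198], 1094, [0.47, -0.001, 0.054], 0.082, [array([475.,  -0.]), array([26., 28.]), np.float64(3.0)])
shift [  1.9   0.8 131.6] turn [-0.001  0.001 -0.004]
```

{"method": "carry_out", "body": {"plan": [[[2,1,45],[0,0,0]],[[2,1,90],[0,0,0]],[[2,1,120],[0,0,0]],[[2,1,130],[0,0,0]],[[2,1,130],[0,0,0]]]}}

```text
time: 57.4
tcp_pos: [0.4772, -0.0016, -0.0044]
orientation: [0.003, 3.141, -0.001]
contact_force: [0.3, -0.6, -0.5]
finger_gap: 0.0561
grasp_force: 0.0
```

{"method": "carry_out", "body": {"plan": [[[0,0,0],[0,0,0]],[[0,0,0],[0,0,0]],[[0,0,0],[0,0,0]],[[0,0,0],[0,0,0]],[[0,0,0],[0,0,0]]], "claw": 15, "force": 15}}

```text
time: 57.9
tcp_pos: [0.4779, -0.002, -0.0033]
orientation: [-0.0, 3.138, -0.002]
contact_force: [-1.3, 1.1, 6.7]
finger_gap: 0.0279
grasp_force: 15.0
```

{"method": "carry_out", "body": {"plan": [[[0,0,-45],[0,0,0]],[[0,0,-90],[0,0,0]],[[0,0,-125],[0,0,0]],[[-40,-2,-125],[0,0,0]],[[-80,-4,-125],[0,0,0]]]}}

```text
time: 58.4
tcp_pos: [0.5585, -0.0059, 0.1231]
orientation: [-0.0, 3.136, -0.003]
contact_force: [-0.8, -0.5, -0.6]
finger_gap: 0.0277
grasp_force: 15.0
```

{"method": "carry_out", "body": {"plan": [[[-35,-1,0],[0,0,0]],[[-70,-3,0],[0,0,0]],[[-100,-4,0],[0,0,0]],[[-100,-4,0],[0,0,0]],[[-100,-4,0],[0,0,0]]]}}

```text
time: 58.9
tcp_pos: [0.6566, -0.0096, 0.1206]
orientation: [-0.001, 3.141, -0.001]
contact_force: [-1.1, 0.4, -1.1]
finger_gap: 0.0277
grasp_force: 15.0
```

```bash
python3 - <<'E'
from h import *
s,P=wl(reg=(.6,.74,-.15,.2),zm=.013)
goal([.658,-.009,-.003],D)
E
```

```text
j [-1.920e-01  6.700e-01  1.164e+00 -1.000e-03  1.307e+00 -1.763e+00] tcp [ 0.6566 -0.0096  0.1206] F [-1.1  0.4 -1.1]
cam [ 0.5768 -0.0081  0.3044]
([188, 199], 1254, [0.649, -0.086, 0.051], 0.082, [array([652., -90.]), array([28., 26.]), np.float64(59.0)])
([380, 208], 1272, [0.656, 0.075, 0.05], 0.082, [array([660.,  78.]), array([25., 28.]), np.float64(39.0)])
([463, 211], 1231, [0.66, 0.16, 0.048], 0.082, [array([662., 163.]), array([23., 29.]), np.float64(68.0)])
shift [ -1.6   0.8 124. ] turn [-0.001  0.001  0.   ]
```

{"method": "carry_out", "body": {"plan": [[[-1,2,45],[0,0,0]],[[-1,2,85],[0,0,0]],[[-1,2,110],[0,0,0]],[[-1,2,120],[0,0,0]],[[-1,2,120],[0,0,0]]]}}

```text
time: 59.45
tcp_pos: [0.6575, -0.0078, 0.001]
orientation: [-0.0, 3.141, -0.001]
contact_force: [-0.9, 0.1, -0.4]
finger_gap: 0.0277
grasp_force: 15.0
```

{"method": "carry_out", "body": {"plan": [[[0,0,1],[0,0,0]],[[0,0,2],[0,0,0]],[[0,0,2],[0,0,0]]]}}

```text
time: 59.75
tcp_pos: [0.6588, -0.008, 0.0005]
orientation: [-0.001, 3.138, -0.002]
contact_force: [-0.5, -0.8, -0.5]
finger_gap: 0.0276
grasp_force: 15.0
```

{"method": "carry_out", "body": {"plan": [[[0,0,1],[0,0,0]],[[0,0,2],[0,0,0]],[[0,0,3],[0,0,0]],[[0,0,3],[0,0,0]]]}}

```text
time: 60.15
tcp_pos: [0.6586, -0.0079, -0.0032]
orientation: [-0.001, 3.139, -0.002]
contact_force: [-1.3, 0.6, 3.7]
finger_gap: 0.0277
grasp_force: 15.0
```

{"method": "carry_out", "body": {"plan": [[[0,0,0],[0,0,0]],[[0,0,0],[0,0,0]],[[0,0,0],[0,0,0]],[[0,0,0],[0,0,0]]], "claw": 44}}

```text
time: 60.55
tcp_pos: [0.6583, -0.0079, -0.0038]
orientation: [-0.0, 3.14, -0.002]
contact_force: [0.2, 0.8, -0.7]
finger_gap: 0.0439
grasp_force: 0.0
```

{"method": "carry_out", "body": {"plan": [[[0,0,-40],[0,0,0]],[[0,0,-80],[0,0,0]],[[0,0,-125],[0,0,0]],[[0,0,-160],[0,0,0]],[[40,0,-180],[0,0,0]]]}}

```text
time: 61.05
tcp_pos: [0.6208, -0.0083, 0.179]
orientation: [-0.001, 3.133, -0.004]
contact_force: [1.3, 0.2, 0.0]
finger_gap: 0.044
grasp_force: 0.0
```

{"method": "carry_out", "body": {"plan": [[[40,40,0],[0,0,0]],[[80,80,0],[0,0,0]],[[120,120,0],[0,0,0]],[[150,160,0],[0,0,0]],[[180,200,0],[0,0,0]]]}}

```text
time: 61.55
tcp_pos: [0.4482, 0.1778, 0.1759]
orientation: [0.001, 3.139, -0.002]
contact_force: [1.1, 1.1, -0.4]
finger_gap: 0.0441
grasp_force: 0.0
```

{"method": "carry_out", "body": {"plan": [[[0,40,0],[0,0,0]],[[0,80,0],[0,0,0]],[[0,120,0],[0,0,0]],[[0,160,0],[0,0,0]],[[0,160,0],[0,0,0]]]}}

```text
time: 62.05
tcp_pos: [0.449, 0.3402, 0.1751]
orientation: [-0.007, 3.139, -0.001]
contact_force: [0.1, 0.2, 0.0]
finger_gap: 0.044
grasp_force: 0.0
```

```bash
python3 - <<'E'
from h import *
print(get_state()['tcp_pos'])
for n in('top','scene'):
    s=snap(n,n+'9.png');P=cloud(s);print(n)
    for b in blobs(s['pixels'],P,.013,(.28,.75,-.5,.3),zmax=.1):print(b[:5])
a=cv2.imread('pics/scene9.png')[160:320,100:500];cv2.imwrite('pics/c9.png',cv2.resize(a,None,fx=2,fy=2,interpolation=2))
E
```

```text
[0.44896081 0.34020621 0.17512847]
top
([156, 143], 104, [0.682, 0.284, 0.019], 0.026, [array([683., 285.]), array([69., 28.]), np.float64(0.0)])
([353, 143], 223, [0.689, -0.306, 0.04], 0.052, [array([ 690., -308.]), array([43., 44.]), np.float64(29.0)])
([195, 150], 96, [0.659, 0.158, 0.051], 0.08, [array([660., 160.]), array([22., 26.]), np.float64(43.0)])
([224, 151], 95, [0.656, 0.072, 0.05], 0.081, [array([659.,  74.]), array([26., 27.]), np.float64(0.0)])
([253, 154], 91, [0.651, -0.012, 0.052], 0.083, [array([654., -11.]), array([26., 27.]), np.float64(43.0)])
([281, 155], 88, [0.648, -0.096, 0.052], 0.084, [array([650., -95.]), array([24., 26.]), np.float64(89.0)])
([374, 196], 474, [0.533, -0.372, 0.037], 0.053, [array([ 525., -366.]), array([140., 151.]), np.float64(10.0)])
([363, 199], 96, [0.523, -0.337, 0.051], 0.084, [array([ 525., -339.]), array([26., 26.]), np.float64(60.0)])
([377, 212], 98, [0.487, -0.376, 0.051], 0.081, [array([ 488., -380.]), array([26., 26.]), np.float64(57.0)])
([363, 247], 253, [0.385, -0.341, 0.04], 0.047, [array([ 385., -341.]), array([50., 
[... 643 characters left out ...]
., -370.]), array([234., 151.]), np.float64(10.0)])
([271, 260], 251, [0.66, -0.091, 0.043], 0.081, [array([633., -94.]), array([72., 26.]), np.float64(6.0)])
([307, 263], 259, [0.664, -0.007, 0.044], 0.081, [array([661.,  -7.]), array([23., 27.]), np.float64(4.0)])
([344, 267], 267, [0.668, 0.078, 0.043], 0.082, [array([667.,  78.]), array([22., 28.]), np.float64(1.0)])
([178, 268], 400, [0.702, -0.301, 0.035], 0.049, [array([ 695., -304.]), array([45., 45.]), np.float64(72.0)])
([382, 271], 269, [0.671, 0.164, 0.044], 0.082, [array([669., 164.]), array([28., 22.]), np.float64(81.0)])
([438, 288], 151, [0.688, 0.287, 0.019], 0.025, [array([685., 287.]), array([25., 66.]), np.float64(90.0)])
```

View pics/c9.png

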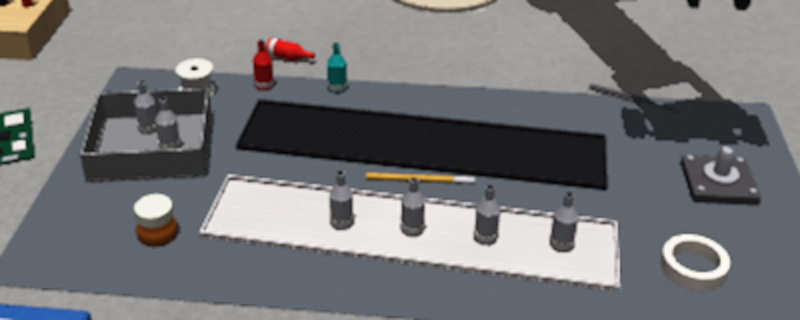

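The final view shows four nozzles upright in the ready lane (crop x 340, 413, 487, 564). Two are in the reject box at (146,105) and (168,128), the return lane is empty, and the bystanders have not moved.

```bash
python3 -c "
from h import *
print(hand_in())"
```

```text
the job is handed in; nothing more can be done
None
```

I sorted all three returned nozzles on the gauge: one fitted and stands in the ready lane, and two stopped on the taper and are in the reject box. The tipped checked nozzle stands upright in the ready lane again, and the job is handed in (about 62 s of the 210 s used).

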